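Fit the spectrometer's lamps in their collets

ROBOT

A 7-joint arm with a two-finger parallel gripper is mounted at the origin on the work surface. World frame = base frame: x ahead of the robot, y to its left, z up, the work surface at z = 0. Lengths are in m, angles in rad, forces in N, time in s.
With the tool pointing down it reaches from about 0.4 to 0.875 m from the base axis. Payload 6.5 kg.
Tool frame: the origin (TCP) lies at the very end of the fingers, on their centre line; the grasp point (between the pads) lies 19 mm behind it; z points along the fingers, y is the line along which they close (so a half turn about z gives the same grasp; the last joint's range is limited). The gripper opens to 85 mm and grips with 20 to 120 N. Pads are 22 mm wide; open, the fingers measure 114 mm over their backs; the gripper's body (76 mm by 85 mm) begins 54 mm behind the grasp point. The pads swing forward as they close: fully open they stand 13 mm farther back than shut.
Start: joints at [-1.345, 0.536, -0.004, 1.538, 0.003, 1.067, -0.071], TCP at [0.187, 0.623, 0.231] pointing down, gripper open.
Joint ranges: [-2.7, 2.7], [-0.37, 2.16], [-1.27, 1.26], [0.24, 2.4], [-1.31, 4.45], [0.19, 1.91], [-2.76, 2.76]. Speed limits (rad/s): [2.39, 2.39, 3.14, 3.14, 3.14, 3.14, 3.14].

INTERFACE

Orientations are given as a unit quaternion [x, y, z, w].
In Python, from rig import * gives the robot as it stands.
- The arm moves only by the shell command python3 -m inch 'ROWS' [FORCE]. ROWS is JSON, a list that holds one entry, the list of rows, each a list of 7 numbers: the shift along the tool's x, y, z each as a share of 0.2 m, from -1 to 1, then the turn, a rotation vector about the tool's x, y, z each as a share of 30 degrees, from -1 to 1, then the opening, from -1 (shut) to 1 (fully open), so that 0 is half open. A call has 1 to 20 rows; each row is the pose to reach, as a shift and turn from the pose commanded when the call began, along the tool's axes at that moment; what a row does not reach only later rows make up. A row lasts 1/10 s, in which the tool goes at most 50 mm and 8.59 degrees, less where a joint would pass 70% of its speed; a pose out of reach is approached as far as the arm can. A call with a number of a shift or a turn outside -1 to 1 is refused whole. A call with a gripper value outside its range is refused whole. The fingers move at their own pace and stop on an object; FORCE is the grip in N (left out, the last holds). Time passes only in rows, so rows that repeat a pose let the fingers close. It gives the time, the measured TCP pose, the force, the opening and the grip force at its end, in the units of the state.
- observe(): the state, without advancing time (a new reading comes with each control period).
- capture(name): name is "side" or "top"; returns the picture (384x512x3 uint8, blue, green, red); there is no depth.
- camera_info(name): a dict with "mtx" (3x3 intrinsics, pixels), "k1" (the pictures are not rectified: a ray, as slopes to the right and down, at radius r is drawn at 1 + k1 r^2 times it, then the intrinsics apply), "cam_to_world" (4x4, takes a point from camera to world coordinates). Camera axes: x right, y down, z forward; pixel columns grow to the right and rows downward; lengths in m; the calibration is good to about 2 mm. A picture is of the moment at which its call begins. camera_info takes no time and is no camera call.
- hand_in(): hands the job in; it is judged then, once.
Trained networks look in the newest picture that a camera, given by its name, has taken for a name from the list of things; names that differ only in an ending like _2 or _b are one class to them, and where a whole thing is asked for, a point or a joint stands for the part that bears it (a point fixed in the world has none). Each returns a list of dicts, best first, with "conf" (0 to 1); they miss things now and then, are a little off and sometimes report something else, mostly with a low value. They report only what shows in the picture. A call takes as long as a camera call. They do not tell look-alikes from the thing itself.
- boxes_of(camera, label): "point" ([x, y, z] in m, in world coordinates, good to about 4 mm: the middle of the surface that is visible of it).
- regions_of(camera, label): "region" (384x512 bool, what is visible of it).
The state is a dict: "time_s": time; "joint_positions": joint angles; "dq": joint speeds; "effort": joint torques, N m; "tool_pos": TCP position; "eef_rot": TCP orientation; "ft_force": force on the tool from outside, world axes, zero at the start; "torque": the same for the moment, N m; "finger_gap": opening from 0.0 (shut) to 1.0 (fully open); "finger_force": force on a finger pad.
Only numpy, scipy, OpenCV 4.12 (cv2) and the standard library are available. Lean on these libraries where they do the work, as an engineer would, in place of code of your own. Each camera call takes 0.05 s, during which the arm holds its last target. There are 200 camera calls.

TASK

Lift the blue lid off the lamp case by its knob and lay it flat on the grey bench mat. Then set every lamp from the case upright and fully home, shank down, in a collet of the lamp holder, one lamp to a collet, any order, and turn that collet's nut clockwise until it is tight. When all the lamps are gripped, put the lid back squarely on the case so that it closes it; do not drop or topple a lamp, and leave the bottle, beaker and vial block alone.

Things in the scene. Friction and masses are not known exactly. Their poses are not given: they have to be found in the camera images.
- lamp0: Red spectral lamp, 94 mm tall, 80 g: round aluminium shank 16 mm in diameter, 62 mm long, foot bevelled 3 mm; on it a head 26 mm in diameter, 32 mm tall (coloured collar 22 mm, then glass cap). Origin: centre of the shank's lower end, z up along the lamp. Starts upright in a hole of the case's rack, head just below the rim. None if absent.
- lamp1: Yellow spectral lamp, 94 mm tall, 80 g: round aluminium shank 16 mm in diameter, 62 mm long, foot bevelled 3 mm; on it a head 26 mm in diameter, 32 mm tall (coloured collar 22 mm, then glass cap). Origin: centre of the shank's lower end, z up along the lamp. Starts upright in a hole of the case's rack, head just below the rim. None if absent.
- lamp2: Green spectral lamp, 94 mm tall, 80 g: round aluminium shank 16 mm in diameter, 62 mm long, foot bevelled 3 mm; on it a head 26 mm in diameter, 32 mm tall (coloured collar 22 mm, then glass cap). Origin: centre of the shank's lower end, z up along the lamp. Starts upright in a hole of the case's rack, head just below the rim. None if absent.
- holder: Lamp holder: fixed cream block 90 mm (x) x 320 mm (y), 50 mm tall, with three upright collets in a row along its y at -110, 0, +110 mm. Origin: centre of its underside, z up. Each collet: an 18 mm bore, 28 mm deep in the block; above the block three steel jaws (20.4 mm between them when slack) inside a round brass nut, which they do not turn with. An empty collet needs nothing.
- seat0 (a point): Bottom of the bore of collet 0 (at y = -110 mm on the holder), on its axis, 22 mm above the bench: a shank's lower end rests here when fully home. Axes as the holder, z up. The nut's top is 58 mm above this point; the head of a seated lamp reaches from 62 to 94 mm above it.
- nut0 (a joint): Knurled brass nut of collet 0, 44 mm outside, 20 mm tall, 38 to 58 mm above seat0, 10 mm clear of the block. In rad: 0 slack, grows clockwise seen from above, hard stop 1.3 (tight). Starts at 0 to 0.25. Its jaws close 2 mm per rad, meet the shank at about 1.0, grip from 1.15. Stays where left (friction 0.12 Nm). Turned too early, the jaws bar the shank. White mark on top points to holder -x at 0.
- seat1 (a point): Bottom of the bore of collet 1 (at y = 0 mm on the holder), on its axis, 22 mm above the bench: a shank's lower end rests here when fully home. Axes as the holder, z up. The nut's top is 58 mm above this point; the head of a seated lamp reaches from 62 to 94 mm above it.
- nut1 (a joint): Knurled brass nut of collet 1, 44 mm outside, 20 mm tall, 38 to 58 mm above seat1, 10 mm clear of the block. In rad: 0 slack, grows clockwise seen from above, hard stop 1.3 (tight). Starts at 0 to 0.25. Its jaws close 2 mm per rad, meet the shank at about 1.0, grip from 1.15. Stays where left (friction 0.12 Nm). Turned too early, the jaws bar the shank. White mark on top points to holder -x at 0.
- seat2 (a point): Bottom of the bore of collet 2 (at y = 110 mm on the holder), on its axis, 22 mm above the bench: a shank's lower end rests here when fully home. Axes as the holder, z up. The nut's top is 58 mm above this point; the head of a seated lamp reaches from 62 to 94 mm above it.
- nut2 (a joint): Knurled brass nut of collet 2, 44 mm outside, 20 mm tall, 38 to 58 mm above seat2, 10 mm clear of the block. In rad: 0 slack, grows clockwise seen from above, hard stop 1.3 (tight). Starts at 0 to 0.25. Its jaws close 2 mm per rad, meet the shank at about 1.0, grip from 1.15. Stays where left (friction 0.12 Nm). Turned too early, the jaws bar the shank. White mark on top points to holder -x at 0.
- lamp_case: Fixed cream open-topped lamp case, outside 142 mm (x) x 186 mm (y) x 112 mm tall, walls 4 mm. Origin: centre of its underside, z up. Inside is a black rack, 42 mm tall, with three holes in a row along the case's y axis at y = -55, 0, +55 mm; a lamp in it stands with its lower end 12 mm above the case's underside. Inside clear width across the row (x) 134 mm.
- lid: Loose blue flat lid of the lamp case, 158 mm (x) x 202 mm (y) x 6 mm, 0.3 kg, lying on the case's rim at the start, its sides along those of the case. Origin: centre of its underside. In its middle stands a dark blue knob 22 mm (x) x 42 mm (y), reaching up to 40 mm above the underside. Either way round is the same.
- mat: Fixed pale grey-green bench mat, 220 mm (x) x 260 mm (y), 4 mm thick, beside the lamp holder on the side away from the case. Origin: centre of its underside.
- reagent_bottle: Amber bottle, 60 mm in diameter, 130 mm tall, bystander. Origin: centre of its underside.
- beaker: Glass beaker, 70 mm in diameter, 90 mm tall, bystander. Origin: centre of its underside.
- vial_block: White block of blue-capped vials, 46 mm (x) x 120 mm (y), 42 mm tall, near the robot, bystander. Origin: centre of its underside.
There are look-alikes about, which are no part of the job. What is shaped like the lamp_case but green is not meant.

How it is judged:
On the way, in this order (a step that is already met when the one before it is completed fails the run):
1. the lid lies flat on the bench mat, let go (horizontal distance between lid and mat below 0.08 m and height (world z) of lid below 0.012 m and angle between lid's own z axis and vertical below 0.06 rad and contact force between the fingers and lid below 0.3 N), for 0.1 s.
2. every lamp stands fully home in a collet with its nut tight (((horizontal distance between lamp0 and seat0 below 0.003 m and z of lamp0 in the frame of seat0 below 0.004 m and angle between lamp0's own z axis and vertical below 0.07 rad and value of joint nut0 above 1.15 rad) or (horizontal distance between lamp0 and seat1 below 0.003 m and z of lamp0 in the frame of seat1 below 0.004 m and angle between lamp0's own z axis and vertical below 0.07 rad and value of joint nut1 above 1.15 rad) or (horizontal distance between lamp0 and seat2 below 0.003 m and z of lamp0 in the frame of seat2 below 0.004 m and angle between lamp0's own z axis and vertical below 0.07 rad and value of joint nut2 above 1.15 rad)) and ((horizontal distance between lamp1 and seat0 below 0.003 m and z of lamp1 in the frame of seat0 below 0.004 m and angle between lamp1's own z axis and vertical below 0.07 rad and value of joint nut0 above 1.15 rad) or (horizontal distance between lamp1 and seat1 below 0.003 m and z of lamp1 in the frame of seat1 below 0.004 m and angle between lamp1's own z axis and vertical below 0.07 rad and value of joint nut1 above 1.15 rad) or (horizontal distance between lamp1 and seat2 below 0.003 m and z of lamp1 in the frame of seat2 below 0.004 m and angle between lamp1's own z axis and vertical below 0.07 rad and value of joint nut2 above 1.15 rad)) and ((horizontal distance between lamp2 and seat0 below 0.003 m and z of lamp2 in the frame of seat0 below 0.004 m and angle between lamp2's own z axis and vertical below 0.07 rad and value of joint nut0 above 1.15 rad) or (horizontal distance between lamp2 and seat1 below 0.003 m and z of lamp2 in the frame of seat1 below 0.004 m and angle between lamp2's own z axis and vertical below 0.07 rad and value of joint nut1 above 1.15 rad) or (horizontal distance between lamp2 and seat2 below 0.003 m and z of lamp2 in the frame of seat2 below 0.004 m and angle between lamp2's own z axis and vertical below 0.07 rad and value of joint nut2 above 1.15 rad))), for 0.2 s.
At the end, for the whole second after the job is handed in: Each lamp stands in a collet: foot within 3 mm of the axis, at most 4 mm above the bottom, upright within 4 degrees, nut at 1.15 rad or more; the lid lies flat on the case rim, within 12 mm of centred along each side and 7 degrees of square; all at rest (all of step 2 and linear speed of each of lamp0, lamp1, lamp2, lid below 0.02 m/s and x of lid in the frame of lamp_case between -0.012 and 0.012 m and y of lid in the frame of lamp_case between -0.012 and 0.012 m and z of lid in the frame of lamp_case between 0.107 and 0.117 m and angle between the x axis of lid and the x axis of lamp_case, either way round below 0.12 rad and angle between lid's own z axis and vertical below 0.04 rad); the robot touches nothing.
It fails at once if a lamp falls over or tips more than 40 degrees (angle between any of lamp0, lamp1, lamp2's own z axis and vertical above 0.7 rad).
It fails at once if the bottle, the beaker or the vial block is pushed more than 30 mm or knocked over (distance of any of reagent_bottle, beaker, vial_block from where it was at the start of the episode above 0.03 m or angle between any of reagent_bottle, beaker, vial_block's own z axis and vertical above 0.5 rad).
Of lamp0, lamp1, lamp2 only 2 to 3 are there at a start; the rules pass over those that are not, and their reading is None.
At some moment in a run one of lid may be knocked a few centimetres aside while the robot is not near it.
It also fails if it takes over 210 s, if anything falls off the work surface, if the arm or the gripper's body presses on something with over 40 N, if the wrist force passes 120 N, or if a joint passes its speed limit or range.

## Working session

There is one attempt and no reset: what is moved stays moved. The work goes in short steps, Python scripts to look and compute and a shell command to move; the robot and the scene stay as the last step left them, time stands still between calls to the robot, and variables do not carry over. Pictures are saved under pics/ and viewed, at most 14 in all, crops included, and the job is handed in when it is done.

```bash
ls; mkdir -p pics; python3 - <<'E'
from rig import *
import cv2
for n in ("top","side"):
    im=capture(n); cv2.imwrite(f"pics/{n}0.png",im)
    c=camera_info(n); print(n,c)
    for l in ["lamp_case","lid","holder","mat","lamp0","lamp1","lamp2","nut0","reagent_bottle","beaker","vial_block"]:
        print(l,[(round(d['conf'],2),[round(float(v),3) for v in d['point']]) for d in boxes_of(n,l)])
s=observe();print(s)
E
```

```text
pics
top {'mtx': array([[385.73734249,   0.        , 254.43265986],
       [  0.        , 385.73734249, 195.9438235 ],
       [  0.        ,   0.        ,   1.        ]]), 'k1': -0.06419950727720092, 'cam_to_world': array([[-0.01744518, -0.9797107 ,  0.19965625,  0.22175071],
       [-0.99983119,  0.01824538,  0.00216854,  0.09414629],
       [-0.00576735, -0.19958472, -0.9798636 ,  1.57123524],
       [ 0.        ,  0.        ,  0.        ,  1.        ]])}
lamp_case [(0.95, [0.312, 0.578, 0.044]), (0.65, [0.394, -0.04, 0.033]), (0.57, [0.45, -0.345, -0.001])]
lid [(0.81, [0.482, 0.341, 0.117]), (0.6, [0.394, -0.04, 0.031])]
holder [(0.6, [0.578, 0.004, 0.052])]
mat [(0.69, [0.451, -0.344, -0.001]), (0.21, [0.579, 0.01, 0.081])]
lamp0 []
lamp1 []
lamp2 []
nut0 [(0.53, [0.559, 0.118, 0.08]), (0.47, [0.581, 0.008, 0.078]), (0.25, [0.481, 0.339, 0.116])]
reagent_bottle [(0.61, [0.737, 0.219, 0.086]), (0.4, [0.393, -0.04, 0.032])]
beaker [(0.65, [0.777, -0.211, 0.056])]
vial_block [(0.76, [0.394, -0.041, 0.033])]
side {'mtx': array([[419.20292877,   0.        , 256.91630892],
       [  0
[... 892 characters left out ...]
[-1.3452281 ,  0.53637011, -0.00439591,  1.53788101,  0.00258022,
        1.0673055 , -0.07117279]), 'dq': array([-2.68405529e-04, -6.59651506e-04, -3.10635352e-04, -2.87818752e-04,
        8.50436460e-05, -1.58722165e-03, -1.61015425e-03]), 'effort': array([-8.11171776e-04, -5.83349347e+01,  1.04791000e+00, -2.59438151e+01,
        1.25412078e-02,  2.09742175e-03, -6.93368648e-06]), 'tool_pos': array([0.18696708, 0.62253415, 0.23131673]), 'eef_rot': array([1.45342160e-01, 9.89381451e-01, 2.02668113e-05, 8.38101055e-06]), 'ft_force': array([-0.51183465, -0.5673564 ,  0.32010013]), 'torque': array([ 0.00680953,  0.05579168, -0.00053378]), 'finger_force': 0.0, 'finger_gap': 0.9984078943547005}
```

View pics/top0.png

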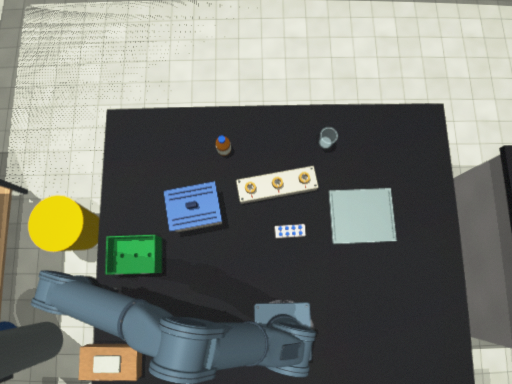

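View pics/side0.png

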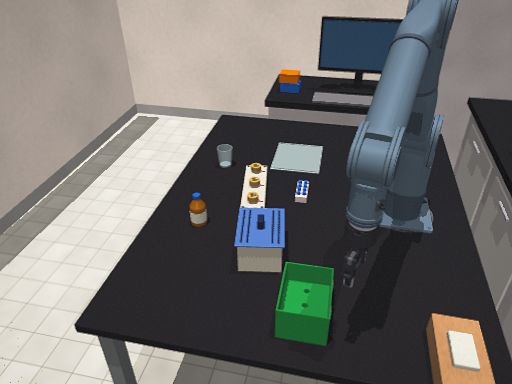

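The top view shows these candidates:
- Lid or case: blue lid on a cream case at (193,206), which matches the description. The green open box at (133,255) is the look-alike, so I reject it.
- Other objects: holder (277,183), nuts (250,187), (278,183) and (305,178), mat (363,215), bottle (223,146), beaker (328,138) and vials (290,231).

The side view agrees: lid (261,225), green box (305,300).

```bash
cat > h.py <<'E'
from rig import *
import numpy as np, cv2
from scipy.optimize import least_squares
from scipy.spatial.transform import Rotation as R
def proj(cam,P):
    c=camera_info(cam); T=np.linalg.inv(c['cam_to_world'])
    return cv2.projectPoints(np.asarray(P,float),cv2.Rodrigues(T[:3,:3])[0],T[:3,3],c['mtx'],np.array([c['k1'],0,0,0]))[0][:,0]
def back(cam,uv,z):
    c=camera_info(cam); n=cv2.undistortPoints(np.array([[uv]],float),c['mtx'],np.array([c['k1'],0,0,0]))[0,0]
    T=c['cam_to_world']; d=T[:3,:3]@[n[0],n[1],1]; return T[:3,3]+d*(z-T[2,3])/d[2]
def hullmom(pts):
    h=cv2.convexHull(np.asarray(pts,np.float32)); m=cv2.moments(h)
    return np.array([m['m10'],m['m01']])/m['m00'], np.array([m['mu20'],m['mu11'],m['mu02']])/m['m00'], m['m00']
def maskpts(r): # corners of pixels' hull
    ys,xs=np.nonzero(r); return np.stack([xs,ys],1)
def comp(r): # largest component
    n,l,s,_=cv2.connectedComponentsWithStats(r.astype(np.uint8)); return l==1+np.argmax(s[1:,4])
def cyl(x,y,r,z0,z1):
    t=np.linspace(0,2*np.pi,40); return np.array([[x+r*np.cos(a),y+r*np.sin(a),z] for a in t for z in(z0,z1)])
def box(x,y,th,lx,ly,z0,z1):
    c,s=np.cos(th),np.sin(th)
    return np.array([[x+c*a-s*b,y+s*a+c*b,z] for a in(-lx/2,lx/2) for b in(-ly/2,ly/2) for z in(z0,z1)])
def go(goal=None,yaw=None):
    """tool shares to go to the world TCP goal, and turn shares so closing axis (tool y) lies at yaw (mod pi), tool down"""
    s=observe(); q=R.from_quat(s['eef_rot']); p=s['tool_pos']; Y=q.apply([0,1,0]); cur=np.arctan2(Y[1],Y[0])
    if goal is not None: print('shift',np.round(q.inv().apply(np.array(goal)-p)/.2,3))
    if yaw is not None:
        d=(yaw-cur+np.pi/2)%np.pi-np.pi/2
        z=np.array([np.cos(cur+d),np.sin(cur+d),0]); M=np.stack([np.cross(z,[0,0,-1]),z,[0,0,-1]],1)
        rv=(q.inv()*R.from_matrix(M)).as_rotvec(); print('turn',np.round(rv/np.radians(30),3))
    print('tcp',np.round(p,4),'yaw',round(float(cur),3),'q7',round(float(s['joint_positions'][6]),2),'gap',round(float(s['finger_gap']),3),'f',np.round(s['ft_force'],1),'t',s['time_s'])
E
python3 - <<'E'
from h import *
ims={}
for n in("top","side"): ims[n]=capture(n)
crop=ims["top"][150:280,90:330]; cv2.imwrite("pics/crop.png",cv2.resize(crop,None,fx=3.3,fy=3.3,interpolation=cv2.INTER_CUBIC))
nm={}; lm={}
for n in ims:
    nm[n]=[]
    for l in("nut0",):
        for d in regions_of(n,l):
            m=comp(d['region']); c,S,a=hullmom(maskpts(m)); nm[n].append(c); print(n,l,round(d['conf'],2),c.round(2),m.sum(),back(n,c,.07).round(3))
    for l in("lid","mat","holder"):
        for d in regions_of(n,l):
            m=comp(d['region']); c,S,a=hullmom(maskpts(m)); print(n,l,round(d['conf'],2),c.round(2),m.sum()); lm.setdefault((n,l),m)
import pickle; pickle.dump((ims,nm,lm),open('m0.pkl','wb'))
E
```

```text
top nut0 0.49 [277.37 181.9 ] 58 [0.583 0.005 0.07 ]
top lid 0.89 [192.2  205.41] 2075
top lid 0.3 [289.75 230.39] 362
top mat 0.8 [361.87 215.4 ] 3216
top holder 0.84 [276.29 184.1 ] 1820
side nut0 0.67 [253.82 180.75] 94 [0.584 0.006 0.07 ]
side nut0 0.66 [251.98 196.6 ] 94 [0.566 0.117 0.07 ]
side nut0 0.59 [254.95 167.12] 64 [ 0.603 -0.099  0.07 ]
side nut0 0.56 [253.98 186.18] 958 [0.574 0.045 0.07 ]
side lid 0.9 [259.75 227.65] 1819
side mat 0.83 [296.96 157.99] 1299
```

View pics/crop.png

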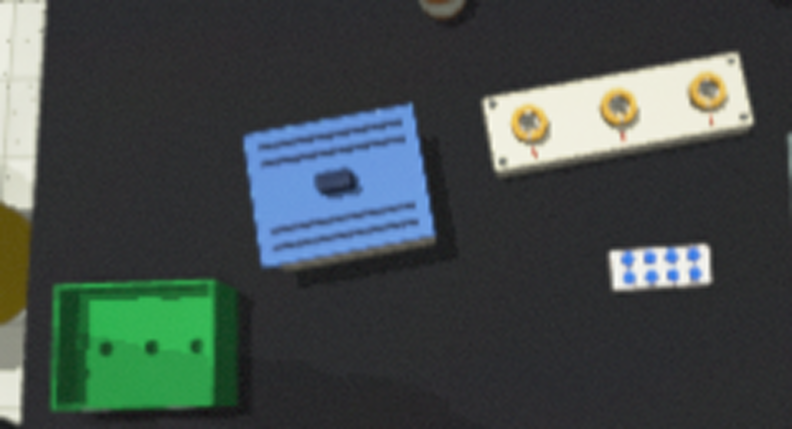

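The crop confirms the blue lid, with its dark knob at top px (192,205), on the cream case. The green box is open and empty. The three nuts are on the cream holder.

```bash
cat >> h.py <<'E'
def brass(im,cam,guess,z=.07,win=9):
    """sub-pixel centroid of brass-coloured pixels' hull near guess"""
    hsv=cv2.cvtColor(im,cv2.COLOR_BGR2HSV); m=cv2.inRange(hsv,(10,90,60),(30,255,255))
    u,v=proj(cam,[[*guess,z]])[0].astype(int); k=np.zeros_like(m); k[v-win:v+win+1,u-win:u+win+1]=255
    return hullmom(maskpts(comp((m&k)>0)))
def fitlid(masks,z,x0):
    def res(p):
        e=[]
        for cam,m in masks.items():
            P=np.vstack([box(*p,.158,.202,z,z+.006),box(*p,.022,.042,z,z+.040)])
            c,S,a=hullmom(proj(cam,P)); C,SS,A=hullmom(maskpts(m))
            e+=list(c-C)+list((S/S.sum()-SS/SS.sum())*40)
        return e
    r=least_squares(res,x0,x_scale=[.01,.01,.05]); return r.x,np.round(r.fun,2)
def fitholder(obs,x0):
    # obs: list of (cam,k,centroid)
    def res(p):
        e=[]
        for cam,k,c in obs:
            y=(k-1)*.11; e+=list(hullmom(proj(cam,cyl(p[0]-np.sin(p[2])*y,p[1]+np.cos(p[2])*y,.022,.06,.08)))[0]-c)
        return e
    r=least_squares(res,x0,x_scale=[.01,.01,.05]); return r.x,np.round(r.fun,2)
E
python3 - <<'E'
from h import *
import pickle
ims,nm,lm=pickle.load(open('m0.pkl','rb'))
for cams in(("top","side"),("top",),("side",)):
    print('lid',cams,fitlid({c:lm[c,'lid'] for c in cams},.112,[.48,.34,.15]))
G=[(.603,-.099),(.583,.007),(.566,.117)]
obs=[]
for c in ims:
    for k in range(3):
        b=brass(ims[c],c,G[k]); print(c,k,b[0].round(2),b[2]); obs.append((c,k,b[0]))
for cams in(("top","side"),("top",),("side",)):
    print('holder',cams,fitholder([o for o in obs if o[0] in cams],[.58,0,.16]))
print('mat',back('top',hullmom(maskpts(lm['top','mat']))[0],.004),back('side',hullmom(maskpts(lm['side','mat']))[0],.004))
go([.48,.34,.22],.16)
E
```

```text
lid ('top', 'side') (array([0.48635175, 0.33856477, 0.15561917]), array([-0.36,  0.11,  0.02,  0.12, -0.14, -0.  , -0.07,  0.16, -0.01,
       -0.15]))
lid ('top',) (array([0.48679667, 0.33738321, 0.15037657]), array([-0.05, -0.01,  0.  ,  0.18, -0.18]))
lid ('side',) (array([0.48576093, 0.33947999, 0.15      ]), array([ 0.1 ,  0.13,  0.19, -0.07, -0.12]))
top 0 [303.96 177.17] 84.0
top 1 [277.07 182.07] 83.5
top 2 [250. 187.] 85.0
side 0 [255.78 166.65] 75.0
side 1 [254.18 180.77] 78.0
side 2 [252.28 196.68] 86.5
holder ('top', 'side') (array([0.58238204, 0.00611771, 0.16358803]), array([-0.03,  0.1 , -0.03,  0.03, -0.03, -0.05, -0.09,  0.15, -0.05,
        0.02,  0.1 , -0.33]))
holder ('top',) (array([0.58248366, 0.00599047, 0.1664872 ]), array([-0.01,  0.  , -0.  ,  0.  ,  0.01,  0.  ]))
holder ('side',) (array([0.58217973, 0.00659748, 0.15915373]), array([ 0.04,  0.21, -0.03,  0.09, -0.01, -0.26]))
mat [ 0.45107785 -0.34341567  0.004     ] [ 0.45101285 -0.32771117  0.004     ]
shift [-1.809 -0.931  0.057]
turn [0.    0.    2.137]
tcp [0.187  0.6225 0.2313] yaw 1.279 q7 -0.07 gap 0.998 f [-0.3 -0.5  0. ] t 1.7
```

```bash
python3 -m inch '[[[-0.92,-0.45,0.03,0,0,0,1],[-0.92,-0.45,0.03,0,0,0,1],[-0.92,-0.45,0.03,0,0,0,1],[-0.92,-0.45,0.03,0,0,0,1],[-0.92,-0.45,0.03,0,0,0,1],[-0.92,-0.45,0.03,0,0,0,1],[-0.92,-0.45,0.03,0,0,0,1],[-0.92,-0.45,0.03,0,0,0,1]]]'
python3 -m inch '[[[-0.92,-0.45,0.03,0,0,1,1],[-0.92,-0.45,0.03,0,0,1,1],[-0.92,-0.45,0.03,0,0,1,1],[-0.92,-0.45,0.03,0,0,1,1],[-0.92,-0.45,0.03,0,0,1,1],[-0.92,-0.45,0.03,0,0,1,1],[-0.92,-0.45,0.03,0,0,1,1],[-0.92,-0.45,0.03,0,0,1,1]]]'
python3 -m inch '[[[0,0,0,0,0,1,1],[0,0,0,0,0,1,1],[0,0,0,0,0,1,1],[0,0,0,0,0,1,1],[0,0,0,0,0,1,1],[0,0,0,0,0,1,1]]]'
python3 -c "
from h import *
go([.4864,.3385,.20],.154)"
```

```text
time_s: 2.5
tool_pos: [0.3356, 0.4849, 0.2253]
eef_rot: [0.144, 0.99, 0.0, -0.0]
ft_force: [0.2, 0.1, -0.3]
finger_gap: 0.996
finger_force: 0.0
time_s: 3.3
tool_pos: [0.4858, 0.3467, 0.2192]
eef_rot: [0.394, 0.919, 0.0, -0.001]
ft_force: [-0.1, 0.2, -0.3]
finger_gap: 1.003
finger_force: 0.0
time_s: 3.9
tool_pos: [0.4868, 0.3454, 0.2193]
eef_rot: [0.619, 0.786, 0.0, -0.0]
ft_force: [0.4, -0.3, 0.3]
finger_gap: 0.999
finger_force: 0.0
shift [-0.033 -0.01   0.096]
turn [-0.    -0.001  0.157]
tcp [0.4868 0.3454 0.2193] yaw 0.236 q7 -0.31 gap 0.999 f [ 0.4 -0.3  0.3] t 3.9
```

```bash
python3 -m inch '[[[-0.033,-0.01,0.2,0,0,0.157,0.3],[-0.033,-0.01,0.3,0,0,0.157,0.3],[-0.033,-0.01,0.4,0,0,0.157,0.3],[-0.033,-0.01,0.48,0,0,0.157,0.3],[-0.033,-0.01,0.48,0,0,0.157,0.3],[-0.033,-0.01,0.48,0,0,0.157,0.3],[-0.033,-0.01,0.48,0,0,0.157,-1],[-0.033,-0.01,0.48,0,0,0.157,-1],[-0.033,-0.01,0.48,0,0,0.157,-1],[-0.033,-0.01,0.48,0,0,0.157,-1],[-0.033,-0.01,0.48,0,0,0.157,-1],[-0.033,-0.01,0.48,0,0,0.157,-1],[-0.033,-0.01,0.48,0,0,0.157,-1],[-0.033,-0.01,0.48,0,0,0.157,-1]]]' 60
python3 -c "
from h import *
go([.45,-.34,.20],0)"
```

```text
time_s: 5.3
tool_pos: [0.4874, 0.3379, 0.1244]
eef_rot: [0.652, 0.758, 0.001, -0.0]
ft_force: [-1.6, -0.3, 5.3]
finger_gap: 0.245
finger_force: 60.2
shift [-3.323 -0.691 -0.382]
turn [ 0.001 -0.002  0.287]
tcp [0.4874 0.3379 0.1244] yaw 0.15 q7 -0.34 gap 0.245 f [-1.6 -0.3  5.3] t 5.3
```

```bash
python3 -m inch '[[[0,0,-0.15,0,0,0,-1],[0,0,-0.3,0,0,0,-1],[0,0,-0.45,0,0,0,-1],[0,0,-0.6,0,0,0,-1],[-0.15,-0.03,-0.6,0,0,0,-1],[-0.3,-0.06,-0.6,0,0,0,-1],[-0.45,-0.09,-0.6,0,0,0,-1],[-0.65,-0.13,-0.6,0,0,0,-1],[-0.83,-0.173,-0.6,0,0,0,-1],[-0.83,-0.173,-0.6,0,0,0,-1]]]'
python3 -m inch '[[[-0.15,-0.03,0,0,0,0,-1],[-0.3,-0.06,0,0,0,0,-1],[-0.5,-0.1,0,0,0,0,-1],[-0.7,-0.14,0,0,0,0,-1],[-0.83,-0.173,0,0,0,0,-1],[-0.83,-0.173,0,0,0,0,-1]]]'
python3 -m inch '[[[-0.15,-0.03,0,0,0,0,-1],[-0.3,-0.06,0,0,0,0,-1],[-0.5,-0.1,0,0,0,0,-1],[-0.7,-0.14,0,0,0,0,-1],[-0.83,-0.173,0,0,0,0,-1],[-0.83,-0.173,0,0,0,0,-1]]]'
python3 -m inch '[[[-0.15,-0.03,0,0,0,0,-1],[-0.3,-0.06,0,0,0,0,-1],[-0.5,-0.1,0,0,0,0,-1],[-0.7,-0.14,0,0,0,0,-1],[-0.83,-0.173,0,0,0,0,-1],[-0.83,-0.173,0,0,0,0,-1],[-0.83,-0.173,0,0,0,0,-1],[-0.83,-0.173,0,0,0,0,-1]]]'
python3 -c "
from h import *
go([.45,-.34,.0175],0.15)"
```

```text
time_s: 6.3
tool_pos: [0.4772, 0.1615, 0.2432]
eef_rot: [0.655, 0.755, -0.001, 0.0]
ft_force: [0.7, 0.3, -2.6]
finger_gap: 0.246
finger_force: 59.6
time_s: 6.9
tool_pos: [0.4675, -0.0055, 0.2434]
eef_rot: [0.655, 0.756, -0.001, 0.0]
ft_force: [0.2, -0.5, -3.8]
finger_gap: 0.249
finger_force: 59.7
time_s: 7.5
tool_pos: [0.4582, -0.1741, 0.2435]
eef_rot: [0.654, 0.756, -0.001, 0.001]
ft_force: [0.3, 0.1, -3.3]
finger_gap: 0.248
finger_force: 59.7
time_s: 8.3
tool_pos: [0.4503, -0.3376, 0.2429]
eef_rot: [0.651, 0.759, 0.001, -0.001]
ft_force: [0.5, -0.1, -2.8]
finger_gap: 0.245
finger_force: 59.6
shift [-0.014 -0.004  1.127]
turn [ 0.    -0.003  0.004]
tcp [ 0.4503 -0.3376  0.2429] yaw 0.152 q7 0.97 gap 0.245 f [ 0.5 -0.1 -2.8] t 8.3
```

```bash
python3 -m inch '[[[0,0,0.2,0,0,0,-1],[0,0,0.4,0,0,0,-1],[0,0,0.6,0,0,0,-1],[0,0,0.75,0,0,0,-1],[0,0,0.9,0,0,0,-1],[0,0,1,0,0,0,-1],[0,0,1,0,0,0,-1]]]'
python3 -m inch '[[[0,0,0.04,0,0,0,-1],[0,0,0.08,0,0,0,-1],[0,0,0.11,0,0,0,-1],[0,0,0.125,0,0,0,-1],[0,0,0.125,0,0,0,-1],[0,0,0.125,0,0,0,0],[0,0,0.125,0,0,0,0.3],[0,0,0.125,0,0,0,0.3],[0,0,0.125,0,0,0,0.3],[0,0,0.125,0,0,0,0.3],[0,0,0.125,0,0,0,0.3]]]'
python3 -m inch '[[[0,0,-0.2,0,0,0,0.3],[0,0,-0.4,0,0,0,0.3],[0,0,-0.6,0,0,0,0.3],[0,0,-0.8,0,0,0,1],[0,0,-1,0,0,0,1],[0,0,-1,0,0,0,1]]]'
python3 - <<'E'
from h import *
im=capture("top"); cv2.imwrite("pics/top1.png",im)
big=cv2.resize(im[130:280,90:290],None,fx=4,fy=4,interpolation=cv2.INTER_CUBIC); cv2.imwrite("pics/crop1.png",big)
for l in("lamp0","lid"): print(l,[(round(d['conf'],2),np.round(d['point'],3)) for d in boxes_of("top",l)])
im=capture("side"); cv2.imwrite("pics/side1.png",cv2.resize(im[130:300,170:350],None,fx=3.3,fy=3.3,interpolation=cv2.INTER_CUBIC))
for l in("lamp0",): print(l,[(round(d['conf'],2),np.round(d['point'],3)) for d in boxes_of("side",l)])
go()
E
```

```text
time_s: 9.0
tool_pos: [0.4486, -0.3365, 0.0408]
eef_rot: [0.651, 0.759, 0.0, -0.003]
ft_force: [-0.1, 0.8, -3.1]
finger_gap: 0.249
finger_force: 59.4
time_s: 10.1
tool_pos: [0.4494, -0.3399, 0.0184]
eef_rot: [0.652, 0.758, 0.0, 0.0]
ft_force: [-0.2, 0.6, 0.1]
finger_gap: 0.655
finger_force: 0.0
time_s: 10.7
tool_pos: [0.4518, -0.3422, 0.2236]
eef_rot: [0.652, 0.758, 0.001, 0.005]
ft_force: [0.2, 0.4, 0.7]
finger_gap: 0.998
finger_force: 0.0
lamp0 [(0.59, array([0.476, 0.388, 0.106])), (0.58, array([0.49 , 0.284, 0.105])), (0.52, array([0.485, 0.339, 0.105])), (0.18, array([ 0.528, -0.247, -0.002]))]
lid [(0.79, array([ 0.473, -0.302,  0.01 ]))]
lamp0 [(0.53, array([0.475, 0.358, 0.055])), (0.49, array([0.474, 0.399, 0.101]))]
tcp [ 0.4486 -0.3391  0.2169] yaw 0.15 q7 1.0 gap 1.001 f [-0.8 -0.5 -0.5] t 10.95
```

View pics/crop1.png

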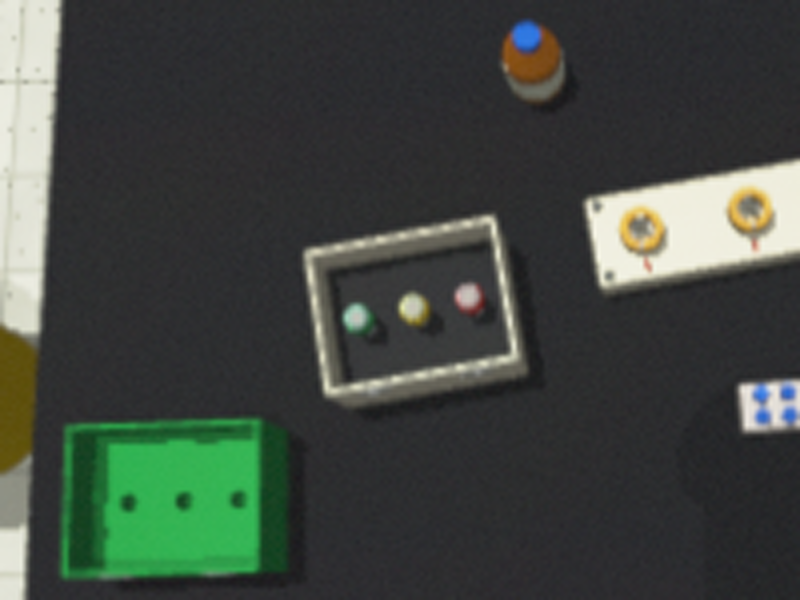

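The case at crop px (415,310) holds three lamps: green (358,318), yellow (413,308) and red (469,298). The lid has left the case. Next I fit the lamps and the case rim.

```bash
python3 - <<'E'
from h import *
L=[]
for d in regions_of("top","lamp0"):
    m=comp(d['region']); c,S,a=hullmom(maskpts(m)); p=back("top",c,.09)
    if abs(p[1]-.34)>.12 or m.sum()>150: continue
    r=least_squares(lambda q:hullmom(proj("top",cyl(*q,.013,.08,.106)))[0]-c,p[:2],x_scale=.01).x
    print('lamp',round(d['conf'],2),m.sum(),r.round(4)); L.append(r)
for d in regions_of("top","lamp_case"):
    m=comp(d['region']); c,S,a=hullmom(maskpts(m)); p=back("top",c,.11); print('case',round(d['conf'],2),c.round(1),p.round(3))
    if abs(p[0]-.486)<.04 and abs(p[1]-.34)<.05:
        def res(q):
            cc,SS,A=hullmom(proj("top",box(*q,.142,.186,0,.112))); return list(cc-c)+list((SS/SS.sum()-S/S.sum())*40)
        r=least_squares(res,[.486,.338,.154],x_scale=[.01,.01,.05]); print(r.x.round(4),r.fun.round(2))
if len(L)>1:
    L=np.array(sorted(L,key=lambda p:p[1])); d=L[-1]-L[0]; print('mean',L.mean(0),'yaw',np.arctan2(-d[0],d[1]),'len',np.hypot(*d))
for d in regions_of("top","lid"):
    m=comp(d['region']); print('lid',d['conf'],m.sum(),back("top",hullmom(maskpts(m))[0],.01).round(3))
go([.4948,.284,.2169],.154)
E
```

```text
lamp 0.59 40 [0.4944 0.2828]
lamp 0.45 32 [0.4853 0.3357]
lamp 0.4 35 [0.4759 0.3917]
case 0.94 [193.2 207.6] [0.478 0.334 0.11 ]
[0.4863 0.3389 0.1518] [ 0.01 -0.06  0.02  0.3  -0.33]
case 0.9 [133.5 254.6] [0.301 0.559 0.11 ]
mean [0.48521128 0.3367413 ] yaw 0.16800812764398426 len 0.11046035011319495
shift [3.048 0.692 0.004]
turn [-0.003 -0.002 -0.009]
tcp [ 0.4488 -0.3395  0.2172] yaw 0.15 q7 1.0 gap 1.0 f [ 1.1 -1.   0. ] t 11.1
```

```bash
python3 -m inch '[[[0.25,0.06,0,0,0,0,1],[0.5,0.11,0,0,0,0,1],[0.75,0.17,0,0,0,0,1],[1,0.23,0,0,0,0,1],[1,0.23,0,0,0,0,1]]]'
python3 -m inch '[[[0.25,0.06,0,0,0,0,1],[0.5,0.11,0,0,0,0,1],[0.75,0.17,0,0,0,0,1],[1,0.23,0,0,0,0,1],[1,0.23,0,0,0,0,1]]]'
python3 -m inch '[[[0.25,0.06,0,0,0,0,1],[0.5,0.11,0,0,0,0,1],[0.75,0.17,0,0,0,0,1],[1,0.23,0,0,0,0,1],[1,0.23,0,0,0,0,1],[1,0.23,0,0,0,0,1],[1,0.23,0,0,0,0,1]]]'
python3 - <<'E'
from h import *
go([.4947,.2838,.079],.154)
capture("top")
ms={}
for d in regions_of("top","lid")[:1]:
    ms["top"]=comp(d['region'])
print(fitlid(ms,.004,[.45,-.34,.15]))
E
```

```text
time_s: 11.6
tool_pos: [0.4655, -0.1281, 0.2174]
eef_rot: [0.649, 0.761, 0.001, -0.002]
ft_force: [-0.7, -0.5, -0.1]
finger_gap: 0.999
finger_force: 0.0
time_s: 12.1
tool_pos: [0.4808, 0.0762, 0.2178]
eef_rot: [0.649, 0.761, 0.001, -0.001]
ft_force: [0.3, -0.9, -0.3]
finger_gap: 1.001
finger_force: 0.0
time_s: 12.8
tool_pos: [0.4967, 0.2717, 0.2179]
eef_rot: [0.653, 0.757, -0.001, 0.0]
ft_force: [-0.6, -0.4, 0.5]
finger_gap: 1.0
finger_force: 0.0
shift [ 0.062 -0.001  0.694]
turn [-0.001  0.003 -0.013]
tcp [0.4967 0.2717 0.2179] yaw 0.147 q7 -0.24 gap 1.0 f [-0.6 -0.4  0.5] t 12.8
(array([ 0.44999997, -0.34      ,  0.15      ]), array([-0.15, -0.12,  0.11,  0.29, -0.4 ]))
```

```bash
python3 -m inch '[[[0.062,0,0,0,0,0,0],[0.062,0,0.15,0,0,0,0],[0.062,0,0.3,0,0,0,0],[0.062,0,0.45,0,0,0,0],[0.062,0,0.6,0,0,0,0],[0.062,0,0.694,0,0,0,0],[0.062,0,0.694,0,0,0,0],[0.062,0,0.694,0,0,0,0],[0.062,0,0.694,0,0,0,-1],[0.062,0,0.694,0,0,0,-1],[0.062,0,0.694,0,0,0,-1],[0.062,0,0.694,0,0,0,-1],[0.062,0,0.694,0,0,0,-1],[0.062,0,0.694,0,0,0,-1],[0.062,0,0.694,0,0,0,-1]]]' 40
python3 -c "
from h import *
go([.4947,.2838,.22],.16)"
```

```text
time_s: 14.4
tool_pos: [0.4952, 0.2869, 0.081]
eef_rot: [0.652, 0.758, 0.001, 0.0]
ft_force: [-2.4, 0.2, 7.0]
finger_gap: 0.291
finger_force: 39.0
shift [-0.014 -0.003 -0.695]
turn [ 0.003 -0.003 -0.02 ]
tcp [0.4952 0.2869 0.081 ] yaw 0.15 q7 -0.17 gap 0.291 f [-2.4  0.2  7. ] t 14.4
```

```bash
python3 -m inch '[[[0,0,-0.1,0,0,0,-1],[0,0,-0.2,0,0,0,-1],[0,0,-0.35,0,0,0,-1],[0,0,-0.5,0,0,0,-1],[0,0,-0.65,0,0,0,-1],[0,0,-0.75,0,0,0,-1],[0,0,-0.75,0,0,0,-1],[0,0,-0.75,0,0,0,-1]]]'
python3 -c "
from h import *
go([.5643,.1145,.21],.1655)"
```

```text
time_s: 15.2
tool_pos: [0.4944, 0.2863, 0.2296]
eef_rot: [0.652, 0.758, 0.0, -0.0]
ft_force: [-0.3, 0.2, -2.3]
finger_gap: 0.293
finger_force: 40.4
shift [-0.902  0.217  0.097]
turn [ 0.001 -0.001 -0.03 ]
tcp [0.4944 0.2863 0.2296] yaw 0.15 q7 -0.26 gap 0.293 f [-0.3  0.2 -2.3] t 15.2
```

```bash
python3 -m inch '[[[-0.15,0.04,0,0,0,0,-1],[-0.3,0.08,0,0,0,0,-1],[-0.5,0.12,0.05,0,0,0,-1],[-0.7,0.17,0.1,0,0,-0.03,-1],[-0.82,0.2,0.1,0,0,-0.03,-1],[-0.888,0.217,0.1,0,0,-0.03,-1],[-0.888,0.217,0.1,0,0,-0.03,-1],[-0.888,0.217,0.1,0,0,-0.03,-1],[-0.888,0.217,0.1,0,0,-0.03,-1],[-0.888,0.217,0.1,0,0,-0.03,-1]]]'
python3 - <<'E'
from h import *
go([.5643,.1145,.15],.1655)
for n in("top","side"):
    im=capture(n); cv2.imwrite(f"pics/h_{n}.png",cv2.resize(im[120:240,200:320],None,fx=5,fy=5,interpolation=cv2.INTER_CUBIC))
    for d in regions_of(n,"lamp0"):
        m=comp(d['region']); c=hullmom(maskpts(m))[0]; print(n,round(d['conf'],2),m.sum(),c.round(1), back(n,c,.19).round(3))
E
```

```text
time_s: 16.2
tool_pos: [0.5635, 0.119, 0.2094]
eef_rot: [0.645, 0.764, 0.0, -0.0]
ft_force: [-0.6, -0.1, -0.4]
finger_gap: 0.29
finger_force: 40.4
shift [-0.023  0.     0.297]
turn [-0.    -0.001  0.005]
tcp [0.5635 0.119  0.2094] yaw 0.168 q7 0.1 gap 0.29 f [-0.6 -0.1 -0.4] t 16.2
top 0.61 27 [179.5 209.4] [0.458 0.371 0.19 ]
top 0.54 29 [193.6 206.6] [0.468 0.32  0.19 ]
side 0.58 35 [260.  231.5] [0.461 0.453 0.19 ]
side 0.46 109 [251.7 169.2] [0.566 0.111 0.19 ]
side 0.39 53 [259.4 240.8] [0.454 0.495 0.19 ]
side 0.34 883 [253.6 188.6] [0.531 0.234 0.19 ]
```

View pics/h_side.png

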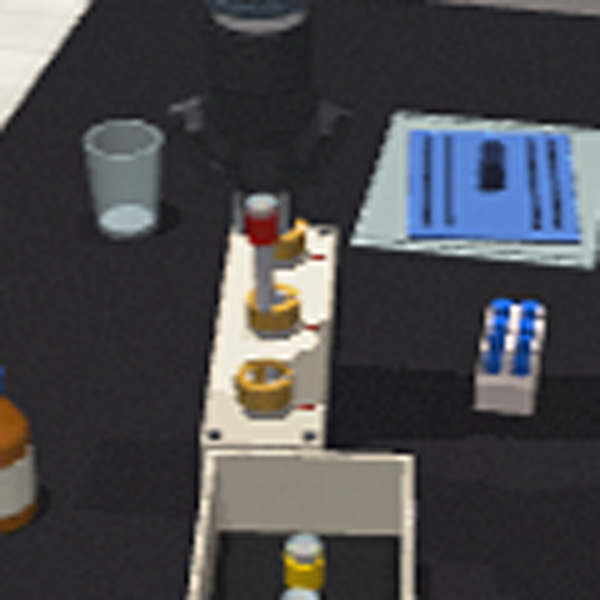

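```bash
python3 -m inch '[[[-0.008,0,0.1,0,0,0,-1],[-0.008,0,0.2,0,0,0,-1],[-0.008,0,0.27,0,0,0,-1],[-0.008,0,0.29,0,0,0,-1],[-0.008,0,0.31,0,0,0,-1],[-0.008,0,0.33,0,0,0,-1],[-0.008,0,0.35,0,0,0,-1],[-0.008,0,0.37,0,0,0,-1],[-0.008,0,0.39,0,0,0,-1],[-0.008,0,0.4,0,0,0,-1],[-0.008,0,0.4,0,0,0,-1]]]'
python3 -c "
from h import *
go([.5643,.1145,.091],.1655)"
```

```text
time_s: 17.5
tool_pos: [0.5643, 0.1159, 0.1293]
eef_rot: [0.646, 0.763, 0.0, -0.0]
ft_force: [1.5, 1.8, -2.5]
finger_gap: 0.286
finger_force: 40.3
shift [-0.007 -0.001  0.191]
turn [ 0. -0.  0.]
tcp [0.5643 0.1159 0.1293] yaw 0.166 q7 0.16 gap 0.286 f [ 1.5  1.8 -2.5] t 17.5
```

```bash
python3 -m inch '[[[0,0,0.03,0,0,0,-1],[0,0,0.06,0,0,0,-1],[0,0,0.09,0,0,0,-1],[0,0,0.12,0,0,0,-1],[0,0,0.14,0,0,0,-1],[0,0,0.14,0,0,0,-1]]]'
python3 -m inch '[[[0,0,0.015,0,0,0,-1],[0,0,0.03,0,0,0,-1],[0,0,0.04,0,0,0,-1],[0,0,0.05,0,0,0,-1],[0,0,0.05,0,0,0,-1]]]'
python3 -c "
from h import *
go([.5643,.1145,.091],.1655)"
```

```text
time_s: 18.1
tool_pos: [0.5643, 0.116, 0.1009]
eef_rot: [0.646, 0.763, 0.0, 0.0]
ft_force: [2.6, 3.1, -3.2]
finger_gap: 0.293
finger_force: 39.9
time_s: 18.6
tool_pos: [0.5644, 0.1159, 0.0914]
eef_rot: [0.646, 0.763, 0.0, 0.0]
ft_force: [2.5, 5.6, -1.9]
finger_gap: 0.286
finger_force: 40.3
shift [-0.007 -0.002  0.002]
turn [ 0.001 -0.     0.   ]
tcp [0.5644 0.1159 0.0914] yaw 0.166 q7 0.18 gap 0.286 f [ 2.5  5.6 -1.9] t 18.6
```

```bash
python3 -m inch '[[[0.004,0.001,0.01,0,0,0,-1],[0.004,0.001,0.015,0,0,0,-1],[0.004,0.001,0.015,0,0,0,-1]]]'
python3 -c "
from h import *
go([.5643,.1145,.091],.1655)"
```

```text
time_s: 18.9
tool_pos: [0.5651, 0.116, 0.0907]
eef_rot: [0.647, 0.763, 0.001, 0.0]
ft_force: [-3.4, 2.5, 21.3]
finger_gap: 0.286
finger_force: 43.4
shift [-0.007 -0.005 -0.001]
turn [ 0.002 -0.001 -0.001]
tcp [0.5651 0.116  0.0907] yaw 0.165 q7 0.18 gap 0.286 f [-3.4  2.5 21.3] t 18.9
```

```bash
python3 -m inch '[[[0,0,0,0,0,0,0.6],[0,0,0,0,0,0,0.6],[0,0,0,0,0,0,0.6],[0,0,0,0,0,0,0.6],[-0.008,0,0.05,0,0,0,0.6],[-0.008,0,0.1,0,0,0,0.6],[-0.008,0,0.15,0,0,0,0.6],[-0.008,0,0.185,0,0,0,0.6],[-0.008,0,0.185,0,0,0,0.6],[-0.008,0,0.185,0,0,0,-1],[-0.008,0,0.185,0,0,0,-1],[-0.008,0,0.185,0,0,0,-1],[-0.008,0,0.185,0,0,0,-1],[-0.008,0,0.185,0,0,0,-1],[-0.008,0,0.185,0,0,0,-1],[-0.008,0,0.185,0,0,0,-1]]]' 50
python3 -c "
from h import *
go([.5643,.1145,.054],.1655)"
```

```text
time_s: 20.5
tool_pos: [0.5644, 0.1148, 0.0521]
eef_rot: [0.646, 0.763, 0.0, -0.0]
ft_force: [-3.8, -0.7, 7.1]
finger_gap: 0.512
finger_force: 51.0
shift [-0.001 -0.001 -0.01 ]
turn [-0.    -0.    -0.001]
tcp [0.5644 0.1148 0.0521] yaw 0.165 q7 0.21 gap 0.512 f [-3.8 -0.7  7.1] t 20.5
```

```bash
python3 -m inch '[[[0,0,0,0,0,0.2,-1],[0,0,0,0,0,0.4,-1],[0,0,0,0,0,0.6,-1],[0,0,0,0,0,0.8,-1],[0,0,0,0,0,1,-1],[0,0,0,0,0,1,-1]]]'
python3 -m inch '[[[0,0,0,0,0,0.2,-1],[0,0,0,0,0,0.4,-1],[0,0,0,0,0,0.6,-1],[0,0,0,0,0,0.8,-1],[0,0,0,0,0,1,-1],[0,0,0,0,0,1,-1]]]'
python3 -c "
from h import *
go([.5643,.1145,.054],-.95);print(observe()['torque'])"
```

```text
time_s: 21.1
tool_pos: [0.5637, 0.1148, 0.0521]
eef_rot: [0.823, 0.569, -0.001, -0.0]
ft_force: [-5.4, -0.8, 9.0]
finger_gap: 0.512
finger_force: 51.3
time_s: 21.7
tool_pos: [0.5632, 0.1152, 0.052]
eef_rot: [0.942, 0.337, -0.001, -0.001]
ft_force: [-8.0, 0.3, 11.3]
finger_gap: 0.513
finger_force: 51.5
shift [ 0.002  0.006 -0.01 ]
turn [-0.004  0.003  0.126]
tcp [0.5632 0.1152 0.052 ] yaw -0.884 q7 -0.61 gap 0.513 f [-8.   0.3 11.3] t 21.7
[ 0.08164441  1.50421199 -0.04223416]
```

```bash
python3 -m inch '[[[0,0,0,0,0,0.15,-1],[0,0,0,0,0,0.3,-1],[0,0,0,0,0,0.4,-1],[0,0,0,0,0,0.4,-1]]]'
python3 -c "
from h import *
go();print(observe()['torque'])"
python3 -m inch '[[[0,0,0,0,0,0.1,-1],[0,0,0,0,0,0.2,-1],[0,0,0,0,0,0.2,-1]]]'
python3 -c "
from h import *
go();print(observe()['torque'])"
```

```text
time_s: 22.1
tool_pos: [0.566, 0.117, 0.0521]
eef_rot: [0.971, 0.239, 0.002, -0.0]
ft_force: [2.2, 4.2, 1.7]
finger_gap: 0.503
finger_force: 51.1
tcp [0.566  0.117  0.0521] yaw -1.088 q7 -0.77 gap 0.503 f [2.2 4.2 1.7] t 22.1
[ 0.99532249 -0.53968208  0.71285032]
time_s: 22.4
tool_pos: [0.5648, 0.1163, 0.0521]
eef_rot: [0.982, 0.188, 0.0, -0.001]
ft_force: [-1.4, 3.5, 6.1]
finger_gap: 0.504
finger_force: 52.4
tcp [0.5648 0.1163 0.0521] yaw -1.192 q7 -0.86 gap 0.504 f [-1.4  3.5  6.1] t 22.4
[0.65571337 0.26357229 0.94722886]
```

```bash
python3 -m inch '[[[0,0,0,0,0,0,-1],[0,0,0,0,0,0,-1],[0,0,0,0,0,0.1,-1],[0,0,0,0,0,0.2,-1],[0,0,0,0,0,0.2,-1]]]' 100
python3 -c "
from h import *
go();print(observe()['torque'])"
python3 -m inch '[[[0,0,0,0,0,0.1,-1],[0,0,0,0,0,0.2,-1],[0,0,0,0,0,0.2,-1]]]'
python3 -c "
from h import *
go();print(observe()['torque'])"
```

```text
time_s: 22.9
tool_pos: [0.5663, 0.1166, 0.0523]
eef_rot: [0.99, 0.139, 0.002, -0.0]
ft_force: [3.3, 3.7, 5.1]
finger_gap: 0.494
finger_force: 106.4
tcp [0.5663 0.1166 0.0523] yaw -1.293 q7 -0.94 gap 0.494 f [3.3 3.7 5.1] t 22.9
[ 0.89656173 -0.69365349  2.72931154]
time_s: 23.2
tool_pos: [0.5694, 0.1168, 0.0525]
eef_rot: [0.997, 0.083, 0.005, -0.0]
ft_force: [13.2, 6.4, -6.3]
finger_gap: 0.498
finger_force: 112.1
tcp [0.5694 0.1168 0.0525] yaw -1.404 q7 -1.03 gap 0.498 f [13.2  6.4 -6.3] t 23.2
[ 1.22772769 -2.80516096  0.63611038]
```

```bash
python3 -m inch '[[[0,0,0,0,0,-0.1,0.6],[0,0,0,0,0,-0.1,0.6],[0,0,0,0,0,-0.1,0.6],[0,0,0,0,0,-0.1,0.6],[0,0,0,0,0,-0.1,0.6],[0,0,-0.2,0,0,-0.1,0.6],[0,0,-0.4,0,0,-0.1,0.6],[0,0,-0.6,0,0,-0.1,0.6],[0,0,-0.85,0,0,-0.1,0.6],[0,0,-0.85,0,0,-0.4,0.6],[0,0,-0.85,0,0,-0.7,0.6],[0,0,-0.85,0,0,-1,0.6],[0,0,-0.85,0,0,-1,0.6]]]'
python3 -m inch '[[[0,0,0,0,0,-0.3,0.6],[0,0,0,0,0,-0.6,0.6],[0,0,0,0,0,-1,0.6],[0,0,0,0,0,-1,0.6]]]'
python3 -m inch '[[[0,0,0,0,0,-0.3,0],[0,0,0,0,0,-0.6,0],[0,0,0,0,0,-0.98,0],[0,0,0,0,0,-0.98,0],[0,0,0,0,0,-0.98,0]]]'
python3 - <<'E'
from h import *
go([.486,.338,.22],.154)
n="side";im=capture(n); cv2.imwrite("pics/s3.png",cv2.resize(im[130:250,190:310],None,fx=5,fy=5,interpolation=cv2.INTER_CUBIC))
E
```

```text
time_s: 24.5
tool_pos: [0.5643, 0.1147, 0.2217]
eef_rot: [0.941, 0.338, 0.0, -0.0]
ft_force: [-0.1, 0.1, 0.8]
finger_gap: 0.803
finger_force: 0.0
time_s: 24.9
tool_pos: [0.5643, 0.1146, 0.2213]
eef_rot: [0.822, 0.57, -0.0, -0.0]
ft_force: [-0.7, 0.2, -0.3]
finger_gap: 0.797
finger_force: 0.0
time_s: 25.4
tool_pos: [0.5643, 0.1145, 0.2213]
eef_rot: [0.652, 0.759, -0.0, -0.0]
ft_force: [0.1, -0.1, -0.4]
finger_gap: 0.499
finger_force: 0.0
shift [ 1.164 -0.218  0.007]
turn [-0.001 -0.    -0.005]
tcp [0.5643 0.1145 0.2213] yaw 0.152 q7 0.14 gap 0.499 f [ 0.1 -0.1 -0.4] t 25.4
```

View pics/s3.png

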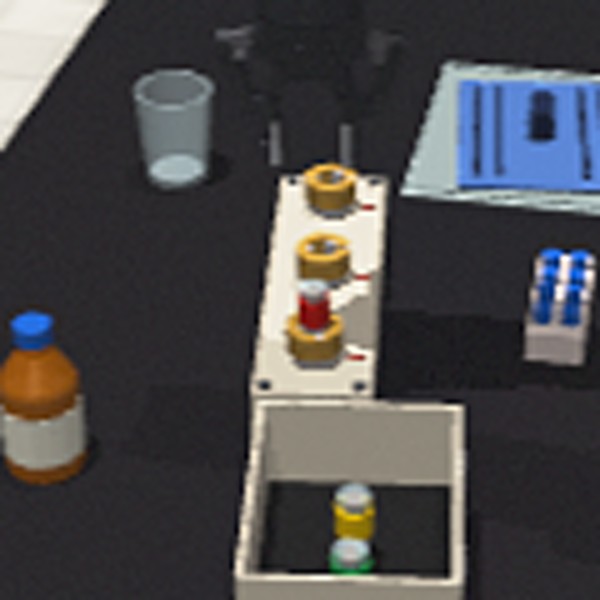

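The red lamp stands in the collet-2 nut at crop px (314,305). Yellow is next, going to collet 1.

```bash
python3 -m inch '[[[0.15,-0.03,0,0,0,0,0],[0.3,-0.06,0,0,0,0,0],[0.5,-0.09,0,0,0,0,0],[0.65,-0.12,0,0,0,0,0],[0.8,-0.15,0,0,0,0,0],[0.8,-0.15,0,0,0,0,0]]]'
python3 -m inch '[[[0.2,-0.04,0,0,0,0,0],[0.364,-0.068,0,0,0,0,0],[0.364,-0.068,0,0,0,0,0],[0.364,-0.068,0.15,0,0,0,0],[0.364,-0.068,0.3,0,0,0,0],[0.364,-0.068,0.45,0,0,0,0],[0.364,-0.068,0.6,0,0,0,0],[0.364,-0.068,0.705,0,0,0,0],[0.364,-0.068,0.705,0,0,0,0],[0.364,-0.068,0.705,0,0,0,0],[0.364,-0.068,0.705,0,0,0,0]]]'
python3 -c "
from h import *
go([.486,.338,.08],.154)"
python3 -m inch '[[[0,0,0,0,0,0,-1],[0,0,0,0,0,0,-1],[0,0,0,0,0,0,-1],[0,0,0,0,0,0,-1],[0,0,0,0,0,0,-1],[0,0,0,0,0,0,-1],[0,0,0,0,0,0,-1]]]' 40
python3 -m inch '[[[0,0,-0.1,0,0,0,-1],[0,0,-0.2,0,0,0,-1],[0,0,-0.35,0,0,0,-1],[0,0,-0.5,0,0,0,-1],[0,0,-0.65,0,0,0,-1],[0,0,-0.75,0,0,0,-1],[0,0,-0.75,0,0,0,-1],[0,0,-0.75,0,0,0,-1]]]'
python3 -c "
from h import *
go([.5824,.006,.23],.1655)"
```

```text
time_s: 26.05
tool_pos: [0.5077, 0.2737, 0.2209]
eef_rot: [0.649, 0.761, 0.0, -0.001]
ft_force: [-1.2, -0.6, 1.0]
finger_gap: 0.5
finger_force: 0.0
time_s: 27.15
tool_pos: [0.4867, 0.3382, 0.082]
eef_rot: [0.651, 0.759, 0.001, 0.0]
ft_force: [0.0, 1.3, 0.3]
finger_gap: 0.499
finger_force: 0.0
shift [-0.    -0.004  0.01 ]
turn [ 0.004 -0.001 -0.001]
tcp [0.4867 0.3382 0.082 ] yaw 0.153 q7 -0.19 gap 0.499 f [0.  1.3 0.3] t 27.15
time_s: 27.85
tool_pos: [0.4861, 0.3386, 0.0819]
eef_rot: [0.65, 0.76, 0.001, -0.0]
ft_force: [-1.5, -1.5, 5.7]
finger_gap: 0.292
finger_force: 38.9
time_s: 28.65
tool_pos: [0.4853, 0.3382, 0.2305]
eef_rot: [0.65, 0.76, 0.0, -0.0]
ft_force: [-0.6, 0.2, -1.6]
finger_gap: 0.288
finger_force: 40.3
shift [-1.716  0.223  0.002]
turn [ 0.    -0.001 -0.02 ]
tcp [0.4853 0.3382 0.2305] yaw 0.155 q7 -0.28 gap 0.288 f [-0.6  0.2 -1.6] t 28.65
```

```bash
python3 -m inch '[[[-0.15,0.02,0,0,0,0,-1],[-0.3,0.04,0,0,0,0,-1],[-0.5,0.06,0,0,0,0,-1],[-0.7,0.09,0,0,0,0,-1],[-0.86,0.112,0,0,0,0,-1],[-0.86,0.112,0,0,0,0,-1]]]'
python3 -m inch '[[[-0.15,0.02,0,0,0,0,-1],[-0.3,0.04,0,0,0,0,-1],[-0.5,0.06,0,0,0,0,-1],[-0.7,0.09,0,0,0,0,-1],[-0.856,0.111,0,0,0,-0.02,-1],[-0.856,0.111,0,0,0,-0.02,-1],[-0.856,0.111,0,0,0,-0.02,-1],[-0.856,0.111,0,0,0,-0.02,-1],[-0.856,0.111,0,0,0,-0.02,-1]]]'
python3 -c "
from h import *
go([.5824,.006,.13],.1655)"
```

```text
time_s: 29.25
tool_pos: [0.5348, 0.1651, 0.2295]
eef_rot: [0.653, 0.757, -0.002, 0.001]
ft_force: [-0.2, 0.6, -0.6]
finger_gap: 0.285
finger_force: 40.3
time_s: 30.15
tool_pos: [0.5821, 0.0077, 0.2299]
eef_rot: [0.645, 0.764, -0.0, -0.001]
ft_force: [0.2, 0.5, -0.3]
finger_gap: 0.29
finger_force: 40.3
shift [-0.009  0.     0.5  ]
turn [-0.002 -0.001  0.004]
tcp [0.5821 0.0077 0.2299] yaw 0.168 q7 0.35 gap 0.29 f [ 0.2  0.5 -0.3] t 30.15
```

```bash
python3 -m inch '[[[-0.009,0,0.12,0,0,0,-1],[-0.009,0,0.24,0,0,0,-1],[-0.009,0,0.36,0,0,0,-1],[-0.009,0,0.36,0,0,0,-1],[-0.009,0,0.38,0,0,0,-1],[-0.009,0,0.4,0,0,0,-1],[-0.009,0,0.42,0,0,0,-1],[-0.009,0,0.44,0,0,0,-1],[-0.009,0,0.46,0,0,0,-1],[-0.009,0,0.48,0,0,0,-1],[-0.009,0,0.5,0,0,0,-1],[-0.009,0,0.5,0,0,0,-1]]]'
python3 -c "
from h import *
go([.5824,.006,.095],.1655)"
```

```text
time_s: 31.35
tool_pos: [0.5827, 0.0044, 0.1299]
eef_rot: [0.646, 0.763, -0.0, -0.0]
ft_force: [0.6, 1.7, -1.6]
finger_gap: 0.289
finger_force: 40.2
shift [ 0.008 -0.     0.175]
turn [-0.001 -0.     0.   ]
tcp [0.5827 0.0044 0.1299] yaw 0.166 q7 0.43 gap 0.289 f [ 0.6  1.7 -1.6] t 31.35
```

```bash
python3 -m inch '[[[0.006,0,0.03,0,0,0,-1],[0.006,0,0.06,0,0,0,-1],[0.006,0,0.09,0,0,0,-1],[0.006,0,0.12,0,0,0,-1],[0.006,0,0.14,0,0,0,-1],[0.006,0,0.16,0,0,0,-1],[0.006,0,0.175,0,0,0,-1],[0.006,0,0.175,0,0,0,-1]]]'
python3 -c "
from h import *
go([.5824,.006,.092],.1655)"
```

```text
time_s: 32.15
tool_pos: [0.5827, 0.0056, 0.0951]
eef_rot: [0.646, 0.763, 0.0, -0.0]
ft_force: [1.2, 1.8, -3.3]
finger_gap: 0.288
finger_force: 40.0
shift [ 0.002 -0.001  0.016]
turn [ 0. -0.  0.]
tcp [0.5827 0.0056 0.0951] yaw 0.166 q7 0.45 gap 0.288 f [ 1.2  1.8 -3.3] t 32.15
```

```bash
python3 -m inch '[[[0.003,0,0.012,0,0,0,-1],[0.003,0,0.022,0,0,0,-1],[0.003,0,0.022,0,0,0,-1]]]'
python3 -c "
from h import *
go([.5824,.006,.0525],.1655)"
```

```text
time_s: 32.45
tool_pos: [0.5829, 0.0056, 0.0919]
eef_rot: [0.646, 0.763, 0.0, 0.0]
ft_force: [0.1, 1.0, 7.1]
finger_gap: 0.286
finger_force: 41.1
shift [ 0.002 -0.002  0.197]
turn [ 0.001  0.    -0.001]
tcp [0.5829 0.0056 0.0919] yaw 0.165 q7 0.45 gap 0.286 f [0.1 1.  7.1] t 32.45
```

```bash
python3 -m inch '[[[0,0,0,0,0,0,0.6],[0,0,0,0,0,0,0.6],[0,0,0,0,0,0,0.6],[0,0,0,0,0,0,0.6],[0,0,0.05,0,0,0,0.6],[0,0,0.1,0,0,0,0.6],[0,0,0.15,0,0,0,0.6],[0,0,0.197,0,0,0,0.6],[0,0,0.197,0,0,0,0.6],[0,0,0.197,0,0,0,-1],[0,0,0.197,0,0,0,-1],[0,0,0.197,0,0,0,-1],[0,0,0.197,0,0,0,-1],[0,0,0.197,0,0,0,-1],[0,0,0.197,0,0,0,-1],[0,0,0.197,0,0,0,-1]]]' 70
python3 -m inch '[[[0,0,0,0,0,0.2,-1],[0,0,0,0,0,0.4,-1],[0,0,0,0,0,0.6,-1],[0,0,0,0,0,0.8,-1],[0,0,0,0,0,1,-1],[0,0,0,0,0,1,-1]]]'
python3 -m inch '[[[0,0,0,0,0,0.2,-1],[0,0,0,0,0,0.4,-1],[0,0,0,0,0,0.6,-1],[0,0,0,0,0,0.8,-1],[0,0,0,0,0,0.8,-1]]]'
python3 -c "
from h import *
go([.5824,.006,.0525],.1655);print(observe()['torque'])"
```

```text
time_s: 34.05
tool_pos: [0.5826, 0.0058, 0.0523]
eef_rot: [0.646, 0.763, 0.0, 0.0]
ft_force: [-2.2, -0.5, 5.6]
finger_gap: 0.496
finger_force: 71.9
time_s: 34.65
tool_pos: [0.5816, 0.0058, 0.0522]
eef_rot: [0.823, 0.569, -0.001, -0.001]
ft_force: [-5.4, -0.3, 10.6]
finger_gap: 0.5
finger_force: 72.6
time_s: 35.15
tool_pos: [0.581, 0.0063, 0.0522]
eef_rot: [0.923, 0.385, -0.001, -0.001]
ft_force: [-8.8, 0.6, 13.4]
finger_gap: 0.498
finger_force: 72.9
shift [ 0.004  0.006 -0.001]
turn [-0.006 -0.    -1.805]
tcp [0.581  0.0063 0.0522] yaw -0.78 q7 -0.27 gap 0.498 f [-8.8  0.6 13.4] t 35.15
[ 0.19330986  1.66651593 -0.10352831]
```

```bash
python3 -m inch '[[[0,0,0,0,0,0.2,-1],[0,0,0,0,0,0.4,-1],[0,0,0,0,0,0.5,-1],[0,0,0,0,0,0.5,-1]]]'
python3 -c "
from h import *
go();print(observe()['torque'])"
python3 -m inch '[[[0,0,0,0,0,0.1,-1],[0,0,0,0,0,0.2,-1],[0,0,0,0,0,0.2,-1]]]' 90
python3 -c "
from h import *
go();print(observe()['torque'])"
```

```text
time_s: 35.55
tool_pos: [0.5807, 0.0066, 0.0522]
eef_rot: [0.965, 0.262, -0.001, -0.001]
ft_force: [-9.5, 2.7, 14.4]
finger_gap: 0.5
finger_force: 73.0
tcp [0.5807 0.0066 0.0522] yaw -1.04 q7 -0.48 gap 0.5 f [-9.5  2.7 14.4] t 35.55
[ 0.34745989  1.89958375 -0.04016751]
time_s: 35.85
tool_pos: [0.5806, 0.0068, 0.0523]
eef_rot: [0.977, 0.214, -0.002, -0.001]
ft_force: [-10.1, 2.1, 16.4]
finger_gap: 0.495
finger_force: 89.5
tcp [0.5806 0.0068 0.0523] yaw -1.14 q7 -0.56 gap 0.495 f [-10.1   2.1  16.4] t 35.85
[0.30569765 1.9747712  1.25876795]
```

```bash
python3 -m inch '[[[0,0,0,0,0,0.1,-1],[0,0,0,0,0,0.15,-1],[0,0,0,0,0,0.15,-1]]]' 90
python3 -c "
from h import *
go();print(observe()['torque'])"
python3 -m inch '[[[0,0,0,0,0,-0.1,0.6],[0,0,0,0,0,-0.1,0.6],[0,0,0,0,0,-0.1,0.6],[0,0,0,0,0,-0.1,0.6],[0,0,0,0,0,-0.1,0.6],[0,0,-0.2,0,0,-0.1,0.6],[0,0,-0.4,0,0,-0.1,0.6],[0,0,-0.6,0,0,-0.1,0.6],[0,0,-0.85,0,0,-0.1,0.6],[0,0,-0.85,0,0,-0.4,0.6],[0,0,-0.85,0,0,-0.7,0.6],[0,0,-0.85,0,0,-0.9,0.6],[0,0,-0.85,0,0,-0.9,0.6]]]'
python3 -m inch '[[[0,0,0,0,0,-0.3,0.6],[0,0,0,0,0,-0.6,0.6],[0,0,0,0,0,-0.9,0.6],[0,0,0,0,0,-0.9,0.6]]]'
python3 -m inch '[[[0,0,0,0,0,-0.3,0],[0,0,0,0,0,-0.6,0],[0,0,0,0,0,-0.72,0],[0,0,0,0,0,-0.72,0],[0,0,0,0,0,-0.72,0],[0,0,0,0,0,-0.72,0]]]'
python3 -c "
from h import *
go([.4778,.3925,.22],.154)"
```

```text
time_s: 36.15
tool_pos: [0.5818, 0.0073, 0.0523]
eef_rot: [0.984, 0.177, -0.001, -0.001]
ft_force: [-6.6, 2.6, 12.7]
finger_gap: 0.496
finger_force: 91.4
tcp [0.5818 0.0073 0.0523] yaw -1.215 q7 -0.62 gap 0.496 f [-6.6  2.6 12.7] t 36.15
[0.39619245 1.24820086 2.2091176 ]
time_s: 37.45
tool_pos: [0.5825, 0.0058, 0.2219]
eef_rot: [0.917, 0.399, 0.0, -0.0]
ft_force: [-0.0, -0.7, 0.1]
finger_gap: 0.8
finger_force: 0.0
time_s: 37.85
tool_pos: [0.5824, 0.0057, 0.2217]
eef_rot: [0.799, 0.601, 0.0, -0.0]
ft_force: [-0.3, -0.1, 0.9]
finger_gap: 0.797
finger_force: 0.0
time_s: 38.45
tool_pos: [0.5824, 0.0059, 0.2215]
eef_rot: [0.673, 0.739, -0.0, -0.0]
ft_force: [-0.2, -0.0, -0.6]
finger_gap: 0.502
finger_force: 0.0
shift [ 1.974 -0.34   0.007]
turn [-0.001  0.    -0.115]
tcp [0.5824 0.0059 0.2215] yaw 0.094 q7 0.33 gap 0.502 f [-0.2 -0.  -0.6] t 38.45
```

```bash
python3 -m inch '[[[0.2,-0.03,0,0,0,0,0],[0.4,-0.07,0,0,0,0,0],[0.6,-0.1,0,0,0,0,0],[0.8,-0.14,0,0,0,0,0],[1,-0.17,0,0,0,0,0],[1,-0.17,0,0,0,0,0]]]'
python3 -m inch '[[[0.2,-0.03,0,0,0,0,0],[0.4,-0.07,0,0,0,0,0],[0.6,-0.1,0,0,0,0,0],[0.8,-0.14,0,0,0,0,0],[0.974,-0.17,0,0,0,-0.115,0],[0.974,-0.17,0,0,0,-0.115,0],[0.974,-0.17,0,0,0,-0.115,0],[0.974,-0.17,0,0,0,-0.115,0],[0.974,-0.17,0,0,0,-0.115,0]]]'
python3 -c "
from h import *
go([.4776,.3925,.081],.154)"
```

```text
time_s: 39.05
tool_pos: [0.527, 0.2091, 0.221]
eef_rot: [0.669, 0.743, 0.0, -0.002]
ft_force: [0.5, -0.2, -0.4]
finger_gap: 0.499
finger_force: 0.0
time_s: 39.95
tool_pos: [0.4774, 0.3905, 0.2218]
eef_rot: [0.651, 0.759, -0.0, 0.0]
ft_force: [-0.5, 0.1, 0.7]
finger_gap: 0.502
finger_force: 0.0
shift [0.01  0.002 0.704]
turn [0.    0.001 0.   ]
tcp [0.4774 0.3905 0.2218] yaw 0.154 q7 -0.31 gap 0.502 f [-0.5  0.1  0.7] t 39.95
```

```bash
python3 -m inch '[[[0.007,0.002,0.15,0,0,0,0],[0.007,0.002,0.3,0,0,0,0],[0.007,0.002,0.45,0,0,0,0],[0.007,0.002,0.6,0,0,0,0],[0.007,0.002,0.7,0,0,0,0],[0.007,0.002,0.7,0,0,0,0],[0.007,0.002,0.7,0,0,0,0],[0.007,0.002,0.7,0,0,0,-1],[0.007,0.002,0.7,0,0,0,-1],[0.007,0.002,0.7,0,0,0,-1],[0.007,0.002,0.7,0,0,0,-1],[0.007,0.002,0.7,0,0,0,-1],[0.007,0.002,0.7,0,0,0,-1],[0.007,0.002,0.7,0,0,0,-1]]]' 40
python3 -m inch '[[[0,0,-0.1,0,0,0,-1],[0,0,-0.2,0,0,0,-1],[0,0,-0.35,0,0,0,-1],[0,0,-0.5,0,0,0,-1],[0,0,-0.65,0,0,0,-1],[0,0,-0.75,0,0,0,-1],[0,0,-0.75,0,0,0,-1],[0,0,-0.75,0,0,0,-1]]]'
python3 - <<'E'
from h import *
go([.6005,-.1025,.23],.1655)
obs=[]
G=[(.6005,-.1025),(.5824,.006),(.5643,.1145)]
for c in("top","side"):
    b=brass(capture(c),c,G[0]);obs.append((c,0,b[0]))
print(fitholder(obs+[("top",0,obs[0][2])]*0,[.5824,.006,.1655]))
E
```

```text
time_s: 41.35
tool_pos: [0.4774, 0.3943, 0.0834]
eef_rot: [0.649, 0.761, 0.001, -0.0]
ft_force: [-1.7, -1.7, 5.4]
finger_gap: 0.288
finger_force: 39.0
time_s: 42.15
tool_pos: [0.4765, 0.3938, 0.2318]
eef_rot: [0.649, 0.761, 0.0, -0.0]
ft_force: [-0.1, 0.2, -2.1]
finger_gap: 0.286
finger_force: 40.5
shift [-2.548  0.223  0.007]
turn [ 0.001 -0.001 -0.015]
tcp [0.4765 0.3938 0.2318] yaw 0.158 q7 -0.31 gap 0.286 f [-0.1  0.2 -2.1] t 42.15Traceback (most recent call last):
  File "<stdin>", line 6, in <module>
  File "h.py", line 36, in brass
    return hullmom(maskpts(comp((m&k)>0)))
                           ~~~~^^^^^^^^^
  File "h.py", line 17, in comp
    n,l,s,_=cv2.connectedComponentsWithStats(r.astype(np.uint8)); return l==1+np.argmax(s[1:,4])
                                                                              ~~~~~~~~~^^^^^^^^^
    return _wrapfunc(a, 'argmax', axis=axis, out=out, **kwds)
    return bound(*args, **kwds)
ValueError: attempt to get argmax of an empty sequence
```

```bash
python3 -m inch '[[[-0.15,0.013,0,0,0,0,-1],[-0.3,0.026,0,0,0,0,-1],[-0.5,0.045,0,0,0,0,-1],[-0.7,0.06,0,0,0,0,-1],[-0.85,0.075,0,0,0,0,-1],[-0.85,0.075,0,0,0,0,-1]]]'
python3 -m inch '[[[-0.15,0.013,0,0,0,0,-1],[-0.3,0.026,0,0,0,0,-1],[-0.5,0.045,0,0,0,0,-1],[-0.7,0.06,0,0,0,0,-1],[-0.85,0.075,0,0,0,0,-1],[-0.85,0.075,0,0,0,0,-1]]]'
python3 -m inch '[[[-0.15,0.013,0,0,0,0,-1],[-0.3,0.026,0,0,0,0,-1],[-0.5,0.045,0,0,0,0,-1],[-0.7,0.06,0,0,0,0,-1],[-0.843,0.073,0,0,0,-0.015,-1],[-0.843,0.073,0,0,0,-0.015,-1],[-0.843,0.073,0,0,0,-0.015,-1],[-0.843,0.073,0,0,0,-0.015,-1],[-0.843,0.073,0,0,0,-0.015,-1],[-0.843,0.073,0,0,0,-0.015,-1]]]'
python3 -c "
from h import *
go([.6005,-.1015,.13],.1655)"
```

```text
time_s: 42.85
tool_pos: [0.519, 0.222, 0.231]
eef_rot: [0.652, 0.758, -0.001, 0.001]
ft_force: [1.2, -0.5, -0.4]
finger_gap: 0.288
finger_force: 40.5
time_s: 43.45
tool_pos: [0.5599, 0.0572, 0.2312]
eef_rot: [0.652, 0.758, -0.001, 0.001]
ft_force: [-0.4, -0.6, -2.0]
finger_gap: 0.288
finger_force: 40.5
time_s: 44.45
tool_pos: [0.6005, -0.1002, 0.2316]
eef_rot: [0.646, 0.764, 0.0, -0.0]
ft_force: [0.2, -0.6, -1.3]
finger_gap: 0.284
finger_force: 40.5
shift [-0.007 -0.001  0.508]
turn [-0.    -0.001  0.003]
tcp [ 0.6005 -0.1002  0.2316] yaw 0.167 q7 0.58 gap 0.284 f [ 0.2 -0.6 -1.3] t 44.45
```

```bash
python3 -m inch '[[[-0.002,0,0.12,0,0,0,-1],[-0.002,0,0.24,0,0,0,-1],[-0.002,0,0.34,0,0,0,-1],[-0.002,0,0.36,0,0,0,-1],[-0.002,0,0.38,0,0,0,-1],[-0.002,0,0.4,0,0,0,-1],[-0.002,0,0.42,0,0,0,-1],[-0.002,0,0.44,0,0,0,-1],[-0.002,0,0.46,0,0,0,-1],[-0.002,0,0.48,0,0,0,-1],[-0.002,0,0.5,0,0,0,-1],[-0.002,0,0.5,0,0,0,-1]]]'
python3 -c "
from h import *
go([.6005,-.1015,.096],.1655)"
```

```text
time_s: 45.65
tool_pos: [0.6003, -0.1018, 0.1311]
eef_rot: [0.646, 0.763, -0.0, -0.0]
ft_force: [0.6, 1.1, -1.5]
finger_gap: 0.288
finger_force: 40.5
shift [0.001 0.001 0.175]
turn [-0.001 -0.001 -0.   ]
tcp [ 0.6003 -0.1018  0.1311] yaw 0.165 q7 0.65 gap 0.288 f [ 0.6  1.1 -1.5] t 45.65
```

```bash
python3 -m inch '[[[0,0,0.03,0,0,0,-1],[0,0,0.06,0,0,0,-1],[0,0,0.09,0,0,0,-1],[0,0,0.12,0,0,0,-1],[0,0,0.14,0,0,0,-1],[0,0,0.16,0,0,0,-1],[0,0,0.175,0,0,0,-1],[0,0,0.175,0,0,0,-1]]]'
python3 -c "
from h import *
go()"
python3 -m inch '[[[0,0,0.01,0,0,0,-1],[0,0,0.02,0,0,0,-1],[0,0,0.02,0,0,0,-1]]]'
python3 -c "
from h import *
go([.6005,-.1025,.0525],.1655)"
```

```text
time_s: 46.45
tool_pos: [0.6009, -0.1018, 0.0964]
eef_rot: [0.646, 0.763, 0.0, 0.0]
ft_force: [4.9, 2.3, -3.6]
finger_gap: 0.286
finger_force: 39.8
tcp [ 0.6009 -0.1018  0.0964] yaw 0.165 q7 0.67 gap 0.286 f [ 4.9  2.3 -3.6] t 46.45
time_s: 46.75
tool_pos: [0.6012, -0.1022, 0.0934]
eef_rot: [0.646, 0.763, 0.0, 0.0]
ft_force: [2.7, 2.4, 4.1]
finger_gap: 0.285
finger_force: 40.8
shift [-0.001 -0.004  0.205]
turn [ 0.003  0.    -0.   ]
tcp [ 0.6012 -0.1022  0.0934] yaw 0.165 q7 0.68 gap 0.285 f [2.7 2.4 4.1] t 46.75
```

```bash
python3 -m inch '[[[0,0,0.005,0,0,0,-1],[0,0,0.005,0,0,0,0.6],[0,0,0,0,0,0,0.6],[0,0,0,0,0,0,0.6],[0,0,0.05,0,0,0,0.6],[0,0,0.1,0,0,0,0.6],[0,0,0.15,0,0,0,0.6],[0,0,0.2,0,0,0,0.6],[0,0,0.205,0,0,0,0.6],[0,0,0.205,0,0,0,-1],[0,0,0.205,0,0,0,-1],[0,0,0.205,0,0,0,-1],[0,0,0.205,0,0,0,-1],[0,0,0.205,0,0,0,-1],[0,0,0.205,0,0,0,-1],[0,0,0.205,0,0,0,-1]]]' 70
python3 -m inch '[[[0,0,0,0,0,0.2,-1],[0,0,0,0,0,0.4,-1],[0,0,0,0,0,0.6,-1],[0,0,0,0,0,0.8,-1],[0,0,0,0,0,1,-1],[0,0,0,0,0,1,-1]]]'
python3 -m inch '[[[0,0,0,0,0,0.2,-1],[0,0,0,0,0,0.4,-1],[0,0,0,0,0,0.6,-1],[0,0,0,0,0,0.8,-1],[0,0,0,0,0,0.8,-1]]]'
python3 -c "
from h import *
go();print(observe()['torque'])"
python3 -m inch '[[[0,0,0,0,0,0.2,-1],[0,0,0,0,0,0.4,-1],[0,0,0,0,0,0.5,-1],[0,0,0,0,0,0.5,-1]]]' 90
python3 -c "
from h import *
go();print(observe()['torque'])"
```

```text
time_s: 48.35
tool_pos: [0.6006, -0.1022, 0.0522]
eef_rot: [0.646, 0.763, 0.0, 0.0]
ft_force: [-3.0, -0.1, 5.2]
finger_gap: 0.506
finger_force: 71.5
time_s: 48.95
tool_pos: [0.5999, -0.1022, 0.0522]
eef_rot: [0.823, 0.569, -0.0, -0.0]
ft_force: [-4.9, 0.5, 8.9]
finger_gap: 0.504
finger_force: 71.9
time_s: 49.45
tool_pos: [0.5995, -0.1019, 0.0522]
eef_rot: [0.923, 0.385, -0.001, -0.001]
ft_force: [-5.8, 1.6, 10.6]
finger_gap: 0.503
finger_force: 72.1
tcp [ 0.5995 -0.1019  0.0522] yaw -0.78 q7 -0.06 gap 0.503 f [-5.8  1.6 10.6] t 49.45
[ 0.35159704  1.30112682 -0.09664218]
time_s: 49.85
tool_pos: [0.6008, -0.1008, 0.0523]
eef_rot: [0.964, 0.265, -0.0, -0.001]
ft_force: [-3.7, 2.0, 9.3]
finger_gap: 0.497
finger_force: 91.3
tcp [ 0.6008 -0.1008  0.0523] yaw -1.035 q7 -0.27 gap 0.497 f [-3.7  2.   9.3] t 49.85
[0.56140084 0.62974913 1.09488948]
```

```bash
python3 -m inch '[[[0,0,0,0,0,0.1,-1],[0,0,0,0,0,0.2,-1],[0,0,0,0,0,0.2,-1]]]' 95
python3 -c "
from h import *
go();print(observe()['torque'])"
python3 -m inch '[[[0,0,0,0,0,0.1,-1],[0,0,0,0,0,0.2,-1],[0,0,0,0,0,0.2,-1]]]'
python3 -c "
from h import *
go();print(observe()['torque'])"
```

```text
time_s: 50.15
tool_pos: [0.6026, -0.1, 0.0524]
eef_rot: [0.977, 0.215, 0.001, -0.0]
ft_force: [0.6, 3.1, 5.5]
finger_gap: 0.497
finger_force: 98.3
tcp [ 0.6026 -0.1     0.0524] yaw -1.137 q7 -0.36 gap 0.497 f [0.6 3.1 5.5] t 50.15
[ 0.67798473 -0.37778567  2.0301508 ]
time_s: 50.45
tool_pos: [0.6039, -0.0998, 0.0525]
eef_rot: [0.987, 0.163, 0.002, 0.0]
ft_force: [5.5, 3.0, 3.6]
finger_gap: 0.493
finger_force: 99.8
tcp [ 0.6039 -0.0998  0.0525] yaw -1.243 q7 -0.45 gap 0.493 f [5.5 3.  3.6] t 50.45
[ 0.71022353 -1.07307951  1.20151163]
```

```bash
python3 -m inch '[[[0,0,0,0,0,0,0.6],[0,0,0,0,0,0,0.6],[0,0,0,0,0,0,0.6],[0,0,0,0,0,0,0.6],[0,0,0,0,0,0,0.6],[0,0,-0.2,0,0,0,0.6],[0,0,-0.4,0,0,0,0.6],[0,0,-0.6,0,0,0,0.6],[0,0,-0.85,0,0,0,0.6],[0,0,-0.85,0,0,-0.3,0.6],[0,0,-0.85,0,0,-0.6,0.6],[0,0,-0.85,0,0,-0.9,0.6],[0,0,-0.85,0,0,-0.9,0.6]]]'
python3 -m inch '[[[0,0,0,0,0,-0.3,0.6],[0,0,0,0,0,-0.6,0.6],[0,0,0,0,0,-0.9,0.6],[0,0,0,0,0,-0.9,0.6]]]'
python3 -m inch '[[[0,0,0,0,0,-0.3,0.3],[0,0,0,0,0,-0.6,0.3],[0,0,0,0,0,-0.86,0.3],[0,0,0,0,0,-0.86,0.3],[0,0,0,0,0,-0.86,0.3],[0,0,0,0,0,-0.86,0.3]]]'
python3 - <<'E'
from h import *
ms={}
for n in("top","side"):
    im=capture(n)
    for d in regions_of(n,"lid")[:1]: ms[n]=comp(d['region']); print(n,d['conf'],ms[n].sum())
    cv2.imwrite(f"pics/e_{n}.png",cv2.resize(im[120:280,150:400],None,fx=3.2,fy=3.2,interpolation=cv2.INTER_CUBIC))
for cams in(("side",),("top",),("top","side")):
    if all(c in ms for c in cams): print(cams,fitlid({c:ms[c] for c in cams},.004,[.45,-.34,.13]))
go([.45,-.34,.22],.15)
E
```

```text
time_s: 51.75
tool_pos: [0.6004, -0.1022, 0.222]
eef_rot: [0.922, 0.387, 0.0, -0.0]
ft_force: [-0.2, 1.3, -0.2]
finger_gap: 0.797
finger_force: 0.0
time_s: 52.15
tool_pos: [0.6004, -0.1023, 0.2217]
eef_rot: [0.807, 0.591, 0.0, -0.0]
ft_force: [0.3, -0.2, 0.2]
finger_gap: 0.799
finger_force: 0.0
time_s: 52.75
tool_pos: [0.6005, -0.1021, 0.2215]
eef_rot: [0.656, 0.755, -0.0, -0.0]
ft_force: [-0.9, 0.2, 0.5]
finger_gap: 0.647
finger_force: 0.0
top 0.64 1875
side 0.91 718
('side',) (array([ 0.45, -0.34,  0.13]), array([ 7.89, -0.41,  0.22, -0.72,  0.5 ]))
('top',) (array([ 0.49061525, -0.33999999, -0.54590469]), array([ 2.27, -0.99, -4.8 ,  5.01, -0.21]))
('top', 'side') (array([ 0.49061522, -0.34      , -0.54590502]), array([ 2.27, -0.99, -4.8 ,  5.01, -0.21, -0.81, -1.43,  7.3 , -4.84,
       -2.45]))
shift [-1.071 -0.915  0.008]
turn [-0.     0.    -0.013]
tcp [ 0.6005 -0.1019  0.2216] yaw 0.143 q7 0.59 gap 0.652 f [-1.2  0.1  0.1] t 52.95
```

View pics/e_side.png

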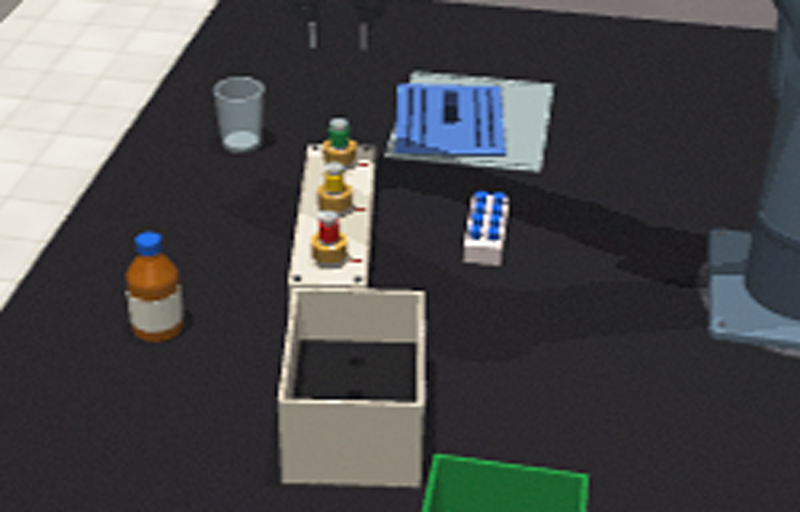

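The side view shows three lamps in tight nuts: green (338,130), yellow (334,182) and red (328,230). The lid at (450,120) has been knocked toward +x on the mat. My fit got stuck on float32 steps, so I fix that and refit.

```bash
sed -i 's/x_scale=\[.01,.01,.05\])/x_scale=[.01,.01,.05],diff_step=3e-3)/' h.py; python3 - <<'E'
from h import *
ms={}
for n in("top","side"):
    for d in regions_of(n,"lid")[:1]: ms[n]=comp(d['region'])
    x,y,w,h=cv2.boundingRect(ms[n].astype(np.uint8)); print(n,x,y,w,h)
for cams in(("side",),("top",),("top","side")):
    print(cams,fitlid({c:ms[c] for c in cams},.004,[.49,-.33,.1]))
E
```

```text
top 331 185 56 45
side 273 146 35 23
('side',) (array([ 0.48644745, -0.32858725,  0.24138725]), array([-0.  , -0.03, -0.24,  0.02,  0.22]))
('top',) (array([ 0.48637005, -0.33073946,  0.12810852]), array([ 0.  ,  0.  ,  0.2 , -0.04, -0.15]))
('top', 'side') (array([ 0.48635607, -0.33045052,  0.18266075]), array([-0.08,  0.01,  0.33, -0.57,  0.24,  0.05, -0.22,  0.06, -0.54,
        0.49]))
```

View pics/e_top.png

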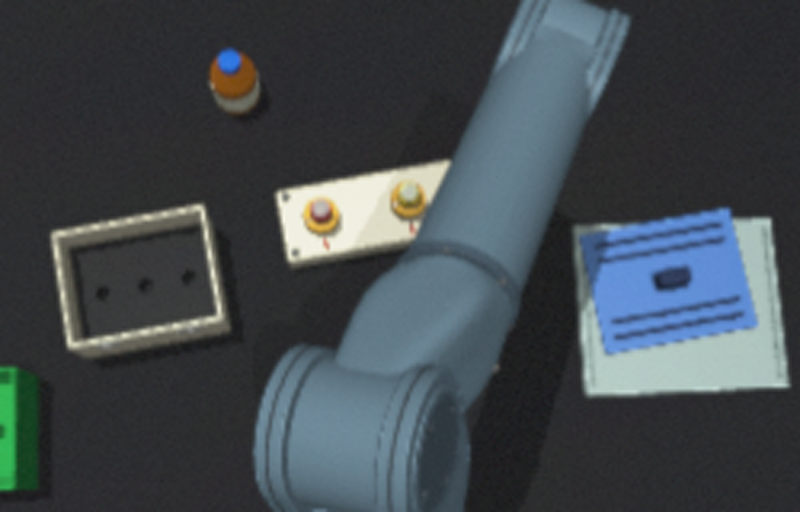

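```bash
python3 - <<'E'
from h import *
ms={n:comp(regions_of(n,"lid")[0]['region']) for n in("top",)}
p=np.array([back("top",q,.010)[:2] for q in cv2.convexHull(maskpts(ms["top"]))[:,0]])
print(cv2.minAreaRect((p*1000).astype(np.float32)))
go([.4864,-.3305,.12],.2)
E
```

```text
((486.04656982421875, -329.402587890625), (162.26773071289062, 205.41415405273438), 8.90585708618164)
shift [-1.049 -0.729  0.508]
turn [-0.     0.    -0.107]
tcp [ 0.6006 -0.102   0.2217] yaw 0.144 q7 0.59 gap 0.646 f [ 0.7 -0.2  0.5] t 53.1
```

```bash
python3 -m inch '[[[-0.2,-0.13,0,0,0,0,0.3],[-0.4,-0.26,0,0,0,0,0.3],[-0.55,-0.365,0,0,0,0,0.3],[-0.55,-0.365,0,0,0,0,0.3],[-0.55,-0.365,0,0,0,0,0.3]]]'
python3 -m inch '[[[-0.2,-0.13,0.1,0,0,-0.05,0.3],[-0.4,-0.28,0.2,0,0,-0.05,0.3],[-0.499,-0.364,0.35,0,0,-0.05,0.3],[-0.499,-0.364,0.5,0,0,-0.05,0.3],[-0.499,-0.364,0.5,0,0,-0.05,0.3],[-0.499,-0.364,0.5,0,0,-0.05,0.3],[-0.499,-0.364,0.5,0,0,-0.05,0.3]]]'
python3 -c "
from h import *
go([.4864,-.3303,.0175],.17)"
```

```text
time_s: 53.6
tool_pos: [0.5439, -0.2221, 0.2219]
eef_rot: [0.655, 0.755, 0.0, 0.0]
ft_force: [0.2, 0.8, 0.5]
finger_gap: 0.646
finger_force: 0.0
time_s: 54.3
tool_pos: [0.4886, -0.3298, 0.1232]
eef_rot: [0.643, 0.766, 0.001, 0.001]
ft_force: [0.7, 0.1, -0.7]
finger_gap: 0.654
finger_force: 0.0
shift [ 0.    -0.012  0.528]
turn [0.004 0.002 0.006]
tcp [ 0.4886 -0.3298  0.1232] yaw 0.173 q7 1.12 gap 0.654 f [ 0.7  0.1 -0.7] t 54.3
```

```bash
python3 -m inch '[[[0,-0.006,0.15,0,0,0,0.3],[0,-0.006,0.3,0,0,0,0.3],[0,-0.006,0.42,0,0,0,0.3],[0,-0.006,0.5,0,0,0,0.3],[0,-0.006,0.522,0,0,0,0.3],[0,-0.006,0.522,0,0,0,0.3],[0,-0.006,0.522,0,0,0,0.3],[0,-0.006,0.522,0,0,0,-1],[0,-0.006,0.522,0,0,0,-1],[0,-0.006,0.522,0,0,0,-1],[0,-0.006,0.522,0,0,0,-1],[0,-0.006,0.522,0,0,0,-1],[0,-0.006,0.522,0,0,0,-1],[0,-0.006,0.522,0,0,0,-1],[0,-0.006,0.522,0,0,0,-1]]]' 60
python3 -c "
from h import *
go([.4863,.3388,.25],.154)"
```

```text
time_s: 55.8
tool_pos: [0.4857, -0.3312, 0.0182]
eef_rot: [0.644, 0.765, 0.0, 0.001]
ft_force: [-2.3, 0.4, 6.6]
finger_gap: 0.245
finger_force: 60.4
shift [ 3.3    0.573 -1.16 ]
turn [0.002 0.001 0.032]
tcp [ 0.4857 -0.3312  0.0182] yaw 0.171 q7 1.21 gap 0.245 f [-2.3  0.4  6.6] t 55.8
```

```bash
python3 -m inch '[[[0,0,-0.1,0,0,0,-1],[0,0,-0.25,0,0,0,-1],[0,0,-0.4,0,0,0,-1],[0,0,-0.6,0,0,0,-1],[0,0,-0.8,0,0,0,-1],[0,0,-1,0,0,0,-1],[0,0,-1,0,0,0,-1]]]'
python3 -m inch '[[[0.15,0.025,-0.1,0,0,0,-1],[0.3,0.05,-0.17,0,0,0,-1],[0.5,0.085,-0.17,0,0,0,-1],[0.7,0.12,-0.17,0,0,0,-1],[0.825,0.143,-0.17,0,0,0,-1],[0.825,0.143,-0.17,0,0,0,-1]]]'
python3 -m inch '[[[0.15,0.025,0,0,0,0,-1],[0.3,0.05,0,0,0,0,-1],[0.5,0.085,0,0,0,0,-1],[0.7,0.12,0,0,0,0,-1],[0.825,0.143,0,0,0,0,-1],[0.825,0.143,0,0,0,0,-1]]]'
python3 -m inch '[[[0.15,0.025,0,0,0,0,-1],[0.3,0.05,0,0,0,0,-1],[0.5,0.085,0,0,0,0,-1],[0.7,0.12,0,0,0,0,-1],[0.825,0.143,0,0,0,0,-1],[0.825,0.143,0,0,0,0,-1]]]'
python3 -m inch '[[[0.15,0.025,0,0,0,0,-1],[0.3,0.05,0,0,0,0,-1],[0.5,0.085,0,0,0,0,-1],[0.7,0.12,0,0,0,0.032,-1],[0.825,0.143,0,0,0,0.032,-1],[0.825,0.143,0,0,0,0.032,-1],[0.825,0.143,0,0,0,0.032,-1],[0.825,0.143,0,0,0,0.032,-1],[0.825,0.143,0,0,0,0.032,-1]]]'
python3 - <<'E'
from h import *
go([.4863,.3388,.127],.154)
ms={}
for n in("top","side"):
    capture(n)
    for d in regions_of(n,"lid")[:1]: ms[n]=comp(d['region']); print(n,d['conf'],ms[n].sum())
z=observe()['tool_pos'][2]-.0142
for n in ms: print(n,fitlid({n:ms[n]},z,[.485,.337,.16]))
E
```

```text
time_s: 56.5
tool_pos: [0.4874, -0.3331, 0.2224]
eef_rot: [0.644, 0.765, 0.001, 0.004]
ft_force: [0.5, -0.9, -3.4]
finger_gap: 0.248
finger_force: 59.6
time_s: 57.1
tool_pos: [0.485, -0.1581, 0.2497]
eef_rot: [0.642, 0.767, 0.0, -0.002]
ft_force: [0.7, 0.2, -3.1]
finger_gap: 0.248
finger_force: 59.7
time_s: 57.7
tool_pos: [0.485, 0.0081, 0.2502]
eef_rot: [0.642, 0.767, -0.0, -0.001]
ft_force: [0.4, -1.3, -4.7]
finger_gap: 0.247
finger_force: 59.7
time_s: 58.3
tool_pos: [0.4853, 0.175, 0.2502]
eef_rot: [0.642, 0.767, -0.0, -0.001]
ft_force: [-1.0, -1.0, -3.5]
finger_gap: 0.247
finger_force: 59.7
time_s: 59.2
tool_pos: [0.4866, 0.3369, 0.2513]
eef_rot: [0.652, 0.758, -0.0, 0.0]
ft_force: [-0.3, 0.8, -3.4]
finger_gap: 0.245
finger_force: 59.8
shift [0.01  0.    0.621]
turn [-0.     0.001 -0.006]
tcp [0.4866 0.3369 0.2513] yaw 0.151 q7 -0.27 gap 0.245 f [-0.3  0.8 -3.4] t 59.2
top 0.96 1034
side 0.75 1668
top (array([ 0.49865322,  0.28041056, -1.35548605]), array([ 0.03,  0.07,  5.79, -3.13, -2.66]))
side (array([0.48831344, 0.33950885, 0.08425275]), array([ 0.01, -0.05, -0.27, -0.26,  0.53]))
```

```bash
python3 -m inch '[[[0.004,0,0.15,0,0,0,-1],[0.004,0,0.3,0,0,0,-1],[0.004,0,0.42,0,0,0,-1],[0.004,0,0.52,0,0,0,-1],[0.004,0,0.57,0,0,0,-1],[0.004,0,0.6,0,0,0,-1],[0.004,0,0.615,0,0,0,-1],[0.004,0,0.622,0,0,0,-1],[0.004,0,0.622,0,0,0,-1],[0.004,0,0.622,0,0,0,-1]]]'
python3 -c "
from h import *
go()"
python3 -m inch '[[[0,0,0.002,0,0,0,0],[0,0,0.002,0,0,0,0.3],[0,0,0.002,0,0,0,0.3],[0,0,0.002,0,0,0,0.3],[0,0,0.002,0,0,0,0.3],[0,0,-0.15,0,0,0,0.3],[0,0,-0.35,0,0,0,0.3],[0,0,-0.6,0,0,0,0.3],[0,0,-0.8,0,0,0,0.3],[0,0,-0.8,0,0,0,0.3]]]'
python3 -m inch '[[[-0.25,0,0,0,0,0,0.3],[-0.5,0,0,0,0,0,0.3],[-0.75,0,0,0,0,0,0.3],[-1,0,0,0,0,0,0.3],[-1,0,0,0,0,0,0.3]]]'
python3 -m inch '[[[-0.25,0,0,0,0,0,0.3],[-0.5,0,0,0,0,0,0.3],[-0.75,0,0,0,0,0,0.3],[-1,0,0,0,0,0,0.3],[-1,0,0,0,0,0,0.3],[-1,0,0,0,0,0,0.3]]]'
python3 -m inch '[[[-0.25,0,0,0,0,0,0.3],[-0.5,0,0,0,0,0,0.3],[-0.75,0,0,0,0,0,0.3],[-1,0,0,0,0,0,0.3],[-1,0,0,0,0,0,0.3],[-1,0,0,0,0,0,0.3]]]'
python3 - <<'E'
from h import *
go()
ms={};o=[]
for n in("top","side"):
    im=capture(n)
    for d in regions_of(n,"lid")[:1]: ms[n]=comp(d['region']); print(n,d['conf'],ms[n].sum())
    o.append(cv2.resize(im[130:260,150:350],None,fx=3.0,fy=2.3*1.0,interpolation=cv2.INTER_CUBIC))
cv2.imwrite("pics/final.png",np.vstack(o))
for n in ms: print(n,fitlid({n:ms[n]},.112,[.485,.337,.16]))
E
```

```text
time_s: 60.4
tool_pos: [0.4862, 0.3401, 0.1276]
eef_rot: [0.651, 0.759, 0.001, 0.0]
ft_force: [0.6, 0.2, -3.3]
finger_gap: 0.246
finger_force: 59.6
tcp [0.4862 0.3401 0.1276] yaw 0.154 q7 -0.18 gap 0.246 f [ 0.6  0.2 -3.3] t 60.4
time_s: 61.4
tool_pos: [0.489, 0.3411, 0.2929]
eef_rot: [0.651, 0.759, 0.005, 0.001]
ft_force: [0.0, 1.2, -0.8]
finger_gap: 0.651
finger_force: 0.0
time_s: 61.9
tool_pos: [0.5173, 0.1335, 0.2871]
eef_rot: [0.655, 0.756, -0.001, 0.001]
ft_force: [-0.3, -0.4, -0.3]
finger_gap: 0.652
finger_force: 0.0
time_s: 62.5
tool_pos: [0.5468, -0.0568, 0.2864]
eef_rot: [0.652, 0.758, -0.0, -0.0]
ft_force: [0.4, 0.7, 0.0]
finger_gap: 0.654
finger_force: 0.0
time_s: 63.1
tool_pos: [0.5779, -0.2525, 0.2861]
eef_rot: [0.651, 0.759, -0.0, -0.001]
ft_force: [0.4, 1.1, -0.3]
finger_gap: 0.653
finger_force: 0.0
tcp [ 0.5779 -0.2525  0.2861] yaw 0.153 q7 0.81 gap 0.653 f [ 0.4  1.1 -0.3] t 63.1
top 0.67 2084
side 0.97 1875
top (array([0.48766153, 0.34108757, 0.16511639]), array([ 0.  ,  0.  ,  0.08, -0.02, -0.06]))
side (array([0.48664541, 0.34109789, 0.12685693]), array([ 0.01, -0.04, -0.25, -0.15,  0.41]))
```

View pics/final.png

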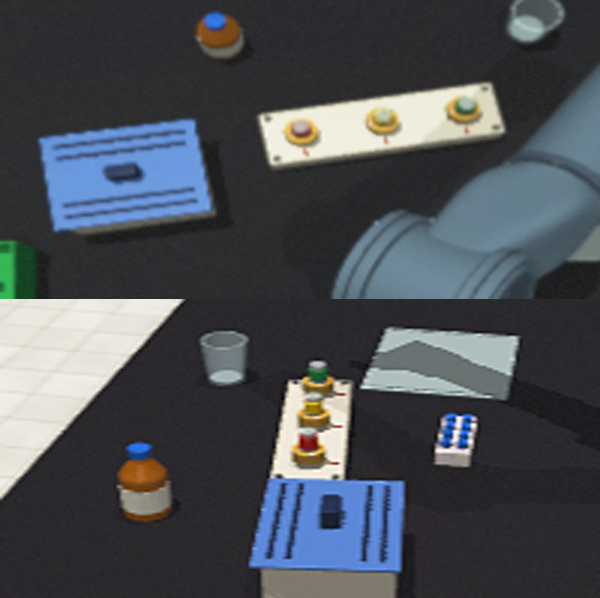

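The lid lies squarely on the case at top px (125,173) and side px (330,520), about 3 mm off centre. All three lamps stand in their nuts and the robot is clear, so I hand in.

```bash
python3 -c "
from rig import *
print(hand_in())"
```

```text
the job is handed in; nothing more can be done
None
```

I handed the job in at about 63 s. All three lamps are home in tightened collets and the lid is back square on the case (about 3 mm off centre by camera); `hand_in()` returned no verdict.

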